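Block the modules in the shaker tray, then set the drive level

TASK

Get the shaker ready for its run: first fill the empty place in its tray with the one foam brick that fits it, standing upright on the tray floor, so that the two camera modules cannot shift. Then turn the bar-shaped knob on the console until its nose points at its white mark, without touching the round knobs beside it. Leave everything else where it stands.

Things in the scene. Friction and masses are not known exactly. Their poses are not given: they have to be found in the camera images.
- shaker: bench shaker, fixed, with a shallow open steel tray bolted on it. Origin on the table under its centre, x across the tray, y along it, z up. White base 112 x 178 mm (x, y), 30 mm high; tray 100 x 172 mm outside, walls 5 mm, inside 90 x 162 mm; the tray's inner floor is 45 mm and its rim 75 mm above the table. The tray holds three equal places, 54 mm apart along y: two hold camera modules, one is left empty (left, middle or right)
- gap_pad: flat black rubber patch 80 x 46 mm, flush on the tray floor in the middle of the empty place (about 55 mm wide along the shaker's y, 90 mm long along its x). Origin at its centre on the tray floor, 45 mm above the table; axes as the shaker's
- module_a: loose aluminium camera module, block 86 x 52 mm (its x, y) and 38 mm high with a 38 mm wide round black lens rim on top, 45 mm high in all, 0.3 kg; origin at the centre of its underside, z up
- module_b: the second camera module, the same as module_a
- brick_mid: grey dense foam brick of the middle thickness, rigid, about 70 g: 84 mm long (x), 51 mm thick (y), 90 mm high, foot edges stepped in by 3 mm over the lowest 6 mm; origin at the centre of its underside. The one that fills the empty place. Stands on a 2 mm mat
- brick_thin: grey foam brick, 84 x 32 x 90 mm, too thin for the gap; otherwise the same; origin at the centre of its underside; stands on the mat
- brick_thick: grey foam brick, 84 x 66 x 90 mm, too thick for the gap; otherwise the same; origin at the centre of its underside; stands on the mat
- console: the shaker's white console, fixed, 300 x 116 mm (x, y), top 60 mm above the table; origin on the table under its centre; four black knobs in a row along its x, 68 mm apart, in any order, one bar-shaped and three round; every knob has a white painted line, 5 x 18 mm, on the console top beside it on its +y side (its mark)
- bar_base: seat of the bar knob: fixed steel disc 48 mm across and 4 mm thick on the console top; origin at the centre of its underside, 60 mm above the table, on the knob's vertical axis; x along the row of knobs, +y towards its white mark, z up
- bar (a joint): angle of the bar knob in rad: 0 when its nose points at its white mark (+y of bar_base), growing as it turns clockwise seen from above (negative: anticlockwise of the mark). Stiff friction of about 0.05 N m, no detent and no stop near the mark; it stays where it is left. It starts 0.8 to 1.3 rad anticlockwise of the mark
- bar_nose (a point): point on the top of the bar knob, 30 mm from its axis, at the tip of its pointed nose, 100 mm above the table
- bar_grip (a point): point on the bar knob's axis at the height to grip, 88 mm above the table. The black bar is 16 mm thick, about 62 mm long (32 mm back from the axis, 30 mm to the nose), its flanks stand from 70 to 100 mm above the table over a round skirt 44 mm across whose top is 70 mm above the table
- round_1_base: seat of a round knob: fixed steel disc 48 mm across and 4 mm thick on the console top; origin at the centre of its underside, 60 mm above the table, on the knob's vertical axis; x along the row of knobs, +y towards its white mark, z up. On it a black round knob 42 mm across, top 94 mm above the table, that turns very easily
- round_1_edge (a point): point on the top of round knob 1, at the outer end of its white pointer line, 18 mm from its axis
- round_2_base: seat of a round knob: fixed steel disc 48 mm across and 4 mm thick on the console top; origin at the centre of its underside, 60 mm above the table, on the knob's vertical axis; x along the row of knobs, +y towards its white mark, z up. On it a black round knob 42 mm across, top 94 mm above the table, that turns very easily
- round_2_edge (a point): point on the top of round knob 2, at the outer end of its white pointer line, 18 mm from its axis
- round_3_base: seat of a round knob: fixed steel disc 48 mm across and 4 mm thick on the console top; origin at the centre of its underside, 60 mm above the table, on the knob's vertical axis; x along the row of knobs, +y towards its white mark, z up. On it a black round knob 42 mm across, top 94 mm above the table, that turns very easily
- round_3_edge (a point): point on the top of round knob 3, at the outer end of its white pointer line, 18 mm from its axis
- dispenser_a: white dispenser bottle with a steel pump top, 64 mm across, 110 mm high; origin at the centre of its underside; a bystander
- dispenser_b: a second dispenser bottle, the same; origin at the centre of its underside; a bystander
- dish: clear round dish, 86 mm across, 18 mm high; origin at the centre of its underside; a bystander
- jar: amber glass jar with a steel cap, 48 mm across, 60 mm high; origin at the centre of its underside; a bystander
- spool: metal spool, 60 mm across, 50 mm high; origin at the centre of its underside; a bystander
- blower: black rubber air blower, 66 mm across, 105 mm high; origin at the centre of its underside; a bystander
Mind the look-alikes: they are no part of the job. Leave any green or purple look-alike of the brick_mid alone.

How it is judged:
On the way, in this order (a step that is already met when the one before it is completed fails the run):
1. the fitting brick stands in the empty place, on the tray floor, let go, while the bar knob has not been turned yet (z of brick_mid in the frame of shaker between 0.04 and 0.05 m and horizontal distance between brick_mid and gap_pad below 0.012 m and angle between each of brick_mid, module_a, module_b's own z axis and vertical below 0.1 rad and angle between the x axis of brick_mid and the x axis of shaker, either way round below 0.15 rad and z of each of module_a, module_b in the frame of shaker below 0.05 m and distance of each of module_a, module_b from where it was at the start of the episode below 0.015 m and contact force between the fingers and brick_mid below 0.1 N and distance of bar_nose from where it was at the start of the episode below 0.006 m), for 0.2 s.
2. the bar knob's nose points at its mark (value of joint bar between -0.12 and 0.12 rad), for 0.2 s.
At the end, for the whole second after the job is handed in: The fitting brick stands on the tray floor in the empty place (12 mm of its middle, upright within 0.1 rad, square within 0.15), both modules lie flat within 15 mm of where they started, the bar knob's nose points at its mark within 0.12 rad (7 degrees), all let go and at rest (all of step 2 and z of brick_mid in the frame of shaker between 0.04 and 0.05 m and horizontal distance between brick_mid and gap_pad below 0.012 m and angle between each of brick_mid, module_a, module_b's own z axis and vertical below 0.1 rad and angle between the x axis of brick_mid and the x axis of shaker, either way round below 0.15 rad and z of each of module_a, module_b in the frame of shaker below 0.05 m and distance of each of module_a, module_b from where it was at the start of the episode below 0.015 m and contact force between the fingers and brick_mid below 0.1 N and contact force between the fingers and bar_base below 0.1 N and linear speed of brick_mid below 0.02 m/s); the robot touches nothing.
It fails at once if a round knob is touched by the robot (more than 1 N) or its setting moved by more than 3 mm at its rim (contact force between any of the fingers, the arm and round_1_base above 1 N or distance of any of round_1_edge, round_2_edge, round_3_edge from where it was at the start of the episode above 0.003 m or contact force between any of the fingers, the arm and round_2_base above 1 N or contact force between any of the fingers, the arm and round_3_base above 1 N).
It fails at once if a bystander or one of the other two bricks is shifted by more than 30 mm (distance of any of dispenser_a, dispenser_b, dish, jar, spool, blower, brick_thin, brick_thick from where it was at the start of the episode above 0.03 m).
It also fails if it takes over 50 s, if anything falls off the work surface, if the arm or the gripper's body presses on something with over 40 N, if the wrist force passes 120 N, or if a joint passes its speed limit or range.

ROBOT

A 7-joint arm with a two-finger parallel gripper is mounted at the origin on the work surface. World frame = base frame: x ahead of the robot, y to its left, z up, the work surface at z = 0. Lengths are in m, angles in rad, forces in N, time in s.
With the tool pointing down it reaches from about 0.4 to 0.925 m from the base axis. Payload 4.1 kg.
Tool frame: the origin (TCP) lies between the finger pads; the fingertips stand 25 mm ahead of it and the grasp point (between the pads) lies 6 mm ahead of it; z points along the fingers, x is the direction in which the jaws open and shut, and the axes are right-handed (so a half turn about z gives the same grasp; the last joint's range is limited). The gripper opens to 85 mm and grips with 20 to 120 N. Pads are 22 mm wide; open, the fingers measure 114 mm over their backs; the gripper's body (76 mm by 85 mm) begins 54 mm behind the grasp point. The pads swing forward as they close: fully open they stand 13 mm farther back than shut.
Start: joints at [1.209, 0.398, 0.045, 1.537, -0.019, 1.207, -0.051], TCP at [0.169, -0.628, 0.224] pointing down, gripper open.
Joint ranges: [-2.82, 2.82], [-0.49, 2.23], [-1.37, 1.46], [0, 2.46], [-1.36, 4.5], [0.23, 2], [-2.94, 2.94]. Speed limits (rad/s): [2.57, 2.57, 3.14, 3.14, 3.14, 3.14, 3.14].

INTERFACE

Orientations are given as a 3x3 rotation matrix whose columns are the frame's x, y, z axes.
In Python, from workcell import arm gives the robot as it stands. The module is installed in compiled form; this text tells all that it offers.
- The arm moves only by the tool step_arm, never from a script. Its argument "rows" is a list of rows, each a list of 7 numbers: the turn, a rotation vector about the tool's x, y, z in degrees, then the shift along the tool's x, y, z in cm, then the opening, from 0 (shut) to 1 (fully open). In form: [[ax, ay, az, x, y, z, fingers], ...]. A call has exactly 8 rows; each row is the pose to reach, as a shift and turn from the pose measured when the call began, along the tool's axes at that moment; what a row does not reach only later rows make up. A row lasts 1/10 s, in which the tool goes at most 50 mm and 8.59 degrees, less where a joint would pass 70% of its speed; a pose out of reach is approached as far as the arm can. A call with a gripper value outside its range is refused whole. The fingers move at their own pace and stop on an object; "force" is the grip in N (left out, the last holds). Time passes only in rows, so rows that repeat a pose let the fingers close, or fill a call up. It gives the time, the measured TCP pose, the force and the opening at its end, in the units of the state.
- arm.sense(): the state, without advancing time (a new reading comes with each control period).
- arm.get_image(name): name is "side" or "top"; returns (picture, depth): 384x512x3 uint8, red, green, blue; 384x512 float32, m along the optical axis (not along the pixel's ray), 0 where there is no reading.
- arm.camera_params(name): a dict with "fovy" (degrees; the focal length in pixels is half the picture's height over the tangent of half this angle, whatever the lens; pixels are square), "cx", "cy" (the principal point, pixels), "distortion" ([k1, k2, p1, p2, k3] as OpenCV has them; the pictures are not rectified), "eye" and "orientation" of the camera in the world. Camera axes: x right, y down, z forward; pixel columns grow to the right and rows downward; lengths in m; the calibration is good to about 2 mm. A picture is of the moment at which its call begins. camera_params takes no time and is no camera call.
- arm.hand_in(): hands the job in, once; it reports no verdict.
The state is a dict: "clock": time; "joints": joint angles; "joint_vel": joint speeds; "joint_efforts": joint torques, N m; "position": TCP position; "eef_rot": TCP orientation; "force": force on the tool from outside, world axes, zero at the start; "wrist_torque": the same for the moment, N m; "finger_gap": finger opening in m.
Only numpy, scipy, OpenCV 4.12 (cv2) and the standard library are available. Lean on these libraries where they do the work, as an engineer would, in place of code of your own. Each camera call takes 0.05 s, during which the arm holds its last target.

## Working session

There is one attempt and no reset: what is moved stays moved. The work goes in short steps, Python scripts to look and compute and a tool call to move; the robot and the scene stay as the last step left them, time stands still between calls to the robot, and variables do not carry over. Pictures are saved under pics/ and viewed, and the job is handed in when it is done.

Besides the shell and the picture viewer there is one more tool, called after "Call:" as name([rows], argument=value, ...), one row to a line, values as JSON. step_arm: Moves the arm, as the interface text tells. Its arguments: {"type":"object","properties":{"rows":{"type":"array","items":{"type":"array","items":{"type":"number"}}},"force":{"type":"number"}},"required":["rows"]}

```bash
mkdir -p pics; cat > h.py <<'E'
from workcell import arm
import numpy as np, cv2
def K(p):
    f=192/np.tan(np.radians(p['fovy'])/2)
    return np.array([[f,0,p['cx']],[0,f,p['cy']],[0,0,1.]])
def cloud(name,d):
    p=arm.camera_params(name)
    v,u=np.mgrid[0:384,0:512]
    n=cv2.undistortPoints(np.stack([u.ravel(),v.ravel()],1).astype(np.float64).reshape(-1,1,2),K(p),np.array(p['distortion'])).reshape(384,512,2)
    P=np.dstack([n[...,0]*d,n[...,1]*d,d])
    W=P@np.array(p['orientation']).T+np.array(p['eye'])
    W[d==0]=np.nan
    return W
def shot(tag):
    for n in ('top','side'):
        im,d=arm.get_image(n); np.savez(f'{tag}_{n}.npz',im=im,d=d,W=cloud(n,d))
        cv2.imwrite(f'pics/{tag}_{n}.png',im[...,::-1])
def crop(tag,n,x0,y0,x1,y1,out,s=4):
    im=np.load(f'{tag}_{n}.npz')['im'][y0:y1,x0:x1,::-1]
    cv2.imwrite('pics/'+out,cv2.resize(im,None,fx=s,fy=s,interpolation=cv2.INTER_CUBIC))
def st():
    s=arm.sense()
    for k in ('clock','position','eef_rot','force','finger_gap','joints'): print(k,np.round(s[k],4).tolist())
E
python3 - <<'E'
from h import *
shot('a'); st()
for n in('top','side'): print({k:np.round(v,3).tolist() for k,v in arm.camera_params(n).items()})
E
```

```text
clock 0.1
position [0.1687, -0.6271, 0.2228]
eef_rot [[0.2599, -0.9656, -0.0005], [-0.9656, -0.2599, 0.0017], [-0.0018, 0.0001, -1.0]]
force [-0.1128, 0.1452, -0.9531]
finger_gap 0.0857
joints [1.209, 0.3991, 0.045, 1.5378, -0.0187, 1.2069, -0.0507]
{'fovy': 44.586, 'cx': 256.628, 'cy': 190.981, 'distortion': [-0.113, 0.0, 0.0, 0.0, 0.0], 'eye': [0.464, 0.08, 1.238], 'orientation': [[0.021, -0.993, 0.119], [-1.0, -0.022, -0.004], [0.006, -0.119, -0.993]]}
{'fovy': 54.563, 'cx': 253.904, 'cy': 192.065, 'distortion': [-0.08, 0.0, 0.0, 0.0, 0.0], 'eye': [0.295, 0.851, 0.705], 'orientation': [[-0.931, -0.213, 0.296], [-0.364, 0.574, -0.733], [-0.014, -0.79, -0.612]]}
```

View pics/a_top.png

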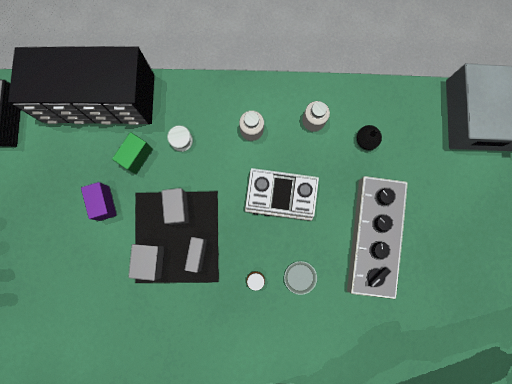

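View pics/a_side.png

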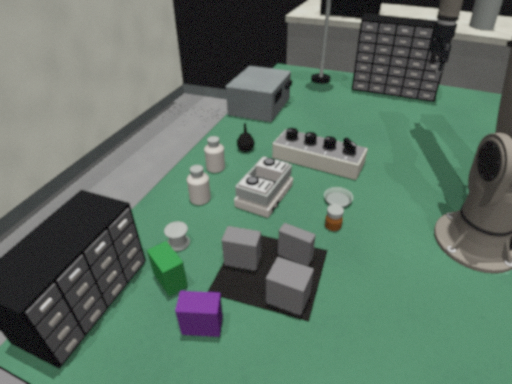

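The top view has the tray at (282,194) with its middle place empty. The bricks are at (174,205), (145,262) and (195,255). The bar knob is at (378,277), the near end of the console. I'll enlarge these areas.

```bash
python3 - <<'E'
from h import *
crop('a','top',120,180,225,290,'c1.png',5)
crop('a','top',235,155,330,230,'c2.png',6)
crop('a','top',345,170,415,305,'c3.png',4)
W=np.load('a_top.npz')['W']
for (u,v) in [(174,205),(145,262),(195,255),(282,194),(262,184),(304,184),(378,277),(360,240)]: print((u,v),np.round(W[v,u],4))
# brick tops
Z=W[...,2]
m=((Z>0.085)&(Z<0.1)).astype(np.uint8); m[:,:120]=0;m[:,225:]=0;m[:180]=0;m[290:]=0
n,l,s,c=cv2.connectedComponentsWithStats(m)
for i in range(1,n):
    if s[i,4]<50: continue
    P=W[l==i]
    print(s[i],np.round(P.mean(0),4),cv2.minAreaRect(P[:,:2].astype(np.float32)*1000))
E
```

```text
(174, 205) [0.5618 0.2775 0.0963]
(145, 262) [0.4209 0.3446 0.0899]
(195, 255) [0.4413 0.2219 0.094 ]
(282, 194) [0.6004 0.0103 0.0468]
(262, 184) [0.6192 0.0627 0.091 ]
(304, 184) [ 0.6217 -0.0414  0.0897]
(378, 277) [ 0.3969 -0.2225  0.103 ]
(360, 240) [ 0.4864 -0.1874  0.062 ]
[162 188  23  35 679] [0.5622 0.2812 0.092 ] ((562.3167724609375, 282.0418701171875), (83.85631561279297, 50.12922286987305), 6.554172039031982)
[185 237  19  36 455] [0.4433 0.2257 0.0917] ((443.12213134765625, 226.3225860595703), (32.53279495239258, 84.2360610961914), 80.4654312133789)
[129 244  30  37 927] [0.4218 0.3486 0.0919] ((420.91156005859375, 349.9744567871094), (68.12712097167969, 85.10884094238281), 86.49971008300781)
```

View pics/c1.png

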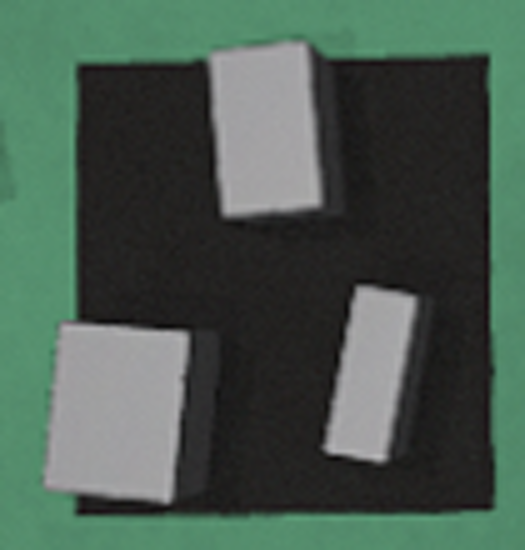

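View pics/c2.png

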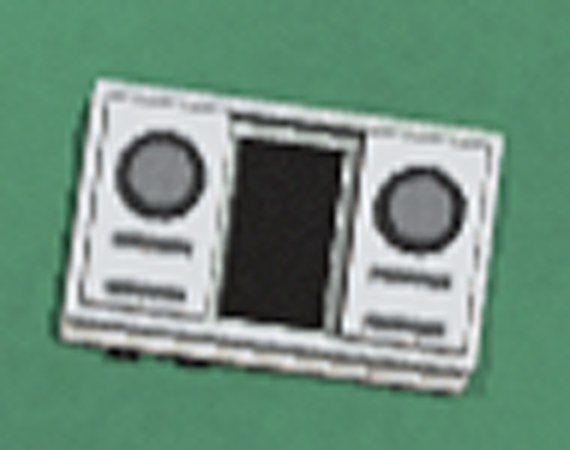

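View pics/c3.png

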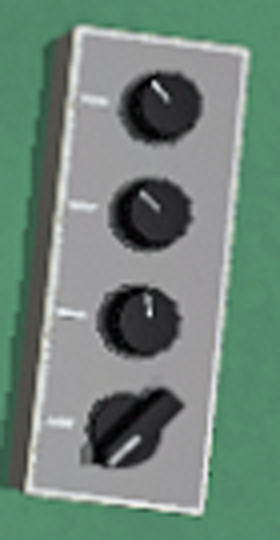

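```bash
cat >> h.py <<'E'
def ray(name,uv,z):
    p=arm.camera_params(name)
    n=cv2.undistortPoints(np.array(uv,float).reshape(-1,1,2),K(p),np.array(p['distortion'])).reshape(-1,2)
    d=np.c_[n,np.ones(len(n))]@np.array(p['orientation']).T; e=np.array(p['eye'])
    return e+d*((z-e[2])/d[:,2])[:,None]
def seg(im,name,box,z,lo,hi,s=8,out=None):
    x0,y0,x1,y1=box
    g=cv2.cvtColor(im,cv2.COLOR_RGB2GRAY)[y0:y1,x0:x1]
    h,w=g.shape
    G=cv2.resize(g,(w*s,h*s),interpolation=cv2.INTER_CUBIC)
    m=((G>=lo)&(G<=hi)).astype(np.uint8)
    n,l,stt,c=cv2.connectedComponentsWithStats(m)
    i=1+np.argmax(stt[1:,4]); m=(l==i).astype(np.uint8)
    m=cv2.morphologyEx(m,cv2.MORPH_OPEN,np.ones((9,9),np.uint8))
    ct=max(cv2.findContours(m,cv2.RETR_EXTERNAL,cv2.CHAIN_APPROX_NONE)[0],key=cv2.contourArea).reshape(-1,2)
    uv=(ct+0.5)/s-0.5+[x0,y0]
    P=ray(name,uv,z)
    if out: cv2.imwrite('pics/'+out,cv2.drawContours(cv2.cvtColor(G,cv2.COLOR_GRAY2BGR),[ct.reshape(-1,1,2)],-1,(0,0,255),1))
    return P,cv2.minAreaRect((P[:,:2]*1000).astype(np.float32))
E
python3 - <<'E'
from h import *
im=np.load('a_top.npz')['im']
g=cv2.cvtColor(im,cv2.COLOR_RGB2GRAY)
print(g[190,268:300],g[205,155:195], g[170:212,284])
for nm,box,z,lo,hi in [('pad',(268,172,298,215),.045,0,85),('brick',(155,180,195,230),.092,105,255),('trayouter',(240,160,325,226),.075,150,255)]:
    P,r=seg(im,'top',box,z,lo,hi,out=f's_{nm}.png'); 
    M=cv2.moments((P[:,:2]*1000).astype(np.float32))
    print(nm,r,M['m10']/M['m00'],M['m01']/M['m00'])
E
```

```text
[225 222 225 167 200  78  31  33  32  33  34  35  37  34  31  33  34  35
  34  33  35  33  22 177 154  89 161 226 233  96  49  47] [ 33  33  35  33  35  33  31  67 136 166 161 159 161 162 163 160 162 162
 163 161 163 161 163 163 164 165 170 146  80  42  44  45  37  29  26  25
  28  31  28  36] [120 113 161 219 179  74  90 180 157  21  31  33  35  32  32  35  31  34
  36  33  34  32  32  34  36  33  33  32  32  33  35  32  34  32  32  33
  34  35  27  64 181 232]
pad ((602.07470703125, 11.647302627563477), (46.29008102416992, 78.84966278076172), 83.90689849853516) 602.1667331994607 11.835415070237442
brick ((572.070556640625, 278.3302001953125), (106.97108459472656, 99.77861785888672), 1.4109892845153809) 580.9115489433113 281.0278766121301
trayouter ((602.6421508789062, 12.097076416015625), (174.36334228515625, 101.95442199707031), 83.53701782226562) 602.6864209142793 12.002188021979272
```

```bash
python3 - <<'E'
from h import *
im=np.load('a_top.npz')['im'].astype(int)
sat=im.max(2)-im.min(2); im2=im.copy(); im2[sat>25]=0; im2=im2.astype(np.uint8)
P,r=seg(im2,'top',(155,180,195,230),.092,105,255,out='s_brick.png'); print(r)
M=cv2.moments((P[:,:2]*1000).astype(np.float32)); print(M['m10']/M['m00'],M['m01']/M['m00'])
# bar knob
im=im.astype(np.uint8)
P,r=seg(im,'top',(362,262,398,294),.085,0,75,out='s_bar.png'); print(r)
crop('a','top',350,255,405,300,'c4.png',12)
E
```

```text
((561.6802978515625, 282.0310363769531), (84.34296417236328, 50.478370666503906), 7.202466011047363)
561.3343517954359 281.749545586952
((396.70526123046875, -228.5925750732422), (44.63357162475586, 61.02824401855469), 8.184925079345703)
```

View pics/c4.png

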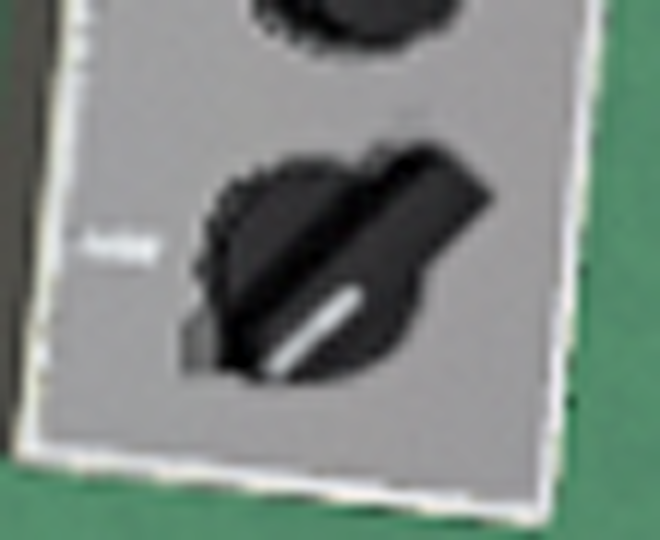

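View pics/s_brick.png

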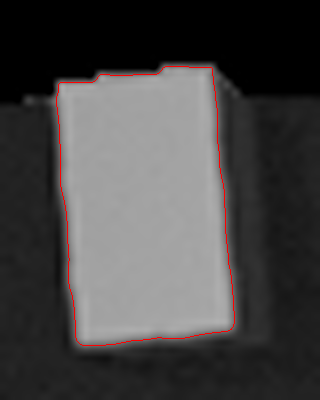

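Measured: brick at (0.562, 0.282), yaw 6.5°; gap centre at (0.602, 0.012), shaker yaw about −6.3°. The sizes agree with those given.

```bash
cat >> h.py <<'E'
from scipy.spatial.transform import Rotation as Rn
def plan(pos,yaw):
    """turn (deg, tool axes) and shift (cm, tool axes) to TCP pos, tool x at world yaw deg, z down"""
    s=arm.sense(); R=np.array(s['eef_rot']); 
    a=np.radians(yaw); x=np.array([np.cos(a),np.sin(a),0]); z=np.array([0,0,-1.]); T=np.c_[x,np.cross(z,x),z]
    rv=Rn.from_matrix(R.T@T).as_rotvec(degrees=True); sh=R.T@(np.array(pos)-s['position'])*100
    print('turn',np.round(rv,2),'shift',np.round(sh,2),'len',np.round(np.linalg.norm(sh),1))
E
python3 -c "
from h import *
plan([.45,-.35,.28],-83.5)"
```

```text
turn [0.01 0.1  8.56] shift [-19.46 -34.36  -5.69] len 39.9
```

Call:
step_arm([
  [0,0,1,-2.4,-4.3,-0.7,1],
  [0,0,2,-4.9,-8.6,-1.4,1],
  [0,0,3,-7.3,-12.9,-2.1,1],
  [0,0,4,-9.7,-17.2,-2.8,1],
  [0,0,5,-12.2,-21.5,-3.6,1],
  [0,0,6,-14.6,-25.8,-4.3,1],
  [0,0,7,-17,-30.1,-5,1],
  [0,0,8.5,-19.5,-34.4,-5.7,1],
])

```text
clock: 0.9
position: [0.451, -0.348, 0.28]
eef_rot: [[0.113, -0.994, -0.001], [-0.994, -0.113, 0.002], [-0.002, 0.001, -1.0]]
force: [0.8, -0.7, 0.2]
finger_gap: 0.0857
```

```bash
python3 -c "
from h import *
st();plan([.56,.0,.28],-83.5)"
```

```text
clock 0.9
position [0.451, -0.348, 0.28]
eef_rot [[0.1132, -0.9936, -0.001], [-0.9936, -0.1132, 0.0018], [-0.0019, 0.0008, -1.0]]
force [0.8393, -0.6865, 0.2078]
finger_gap 0.0857
joints [0.6955, 0.2207, -0.1352, 1.6507, 0.0298, 1.2741, -0.9025]
turn [0.04 0.11 0.  ] shift [-33.34 -14.77   0.05] len 36.5
```

Call:
step_arm([
  [0,0,0,-4.2,-1.9,0,1],
  [0,0,0,-8.4,-3.7,0,1],
  [0,0,0,-12.6,-5.6,0,1],
  [0,0,0,-16.8,-7.4,0,1],
  [0,0,0,-21,-9.3,0,1],
  [0,0,0,-25.2,-11.1,0,1],
  [0,0,0,-29.4,-13,0,1],
  [0,0.1,0,-33.4,-14.8,0,1],
])

```text
clock: 1.7
position: [0.5602, 0.0025, 0.2803]
eef_rot: [[0.113, -0.994, -0.001], [-0.994, -0.113, -0.0], [-0.0, 0.001, -1.0]]
force: [0.7, -0.3, 0.2]
finger_gap: 0.0851
```

```bash
python3 -c "
from h import *
st();plan([.562,.282,.20],-83.5)"
```

```text
clock 1.7
position [0.5602, 0.0025, 0.2803]
eef_rot [[0.1134, -0.9935, -0.0012], [-0.9935, -0.1134, -0.0001], [-0.0001, 0.0012, -1.0]]
force [0.6858, -0.2543, 0.236]
finger_gap 0.0851
joints [0.244, 0.2162, -0.3852, 1.6666, 0.0843, 1.2763, -1.6149]
turn [0.07 0.   0.01] shift [-27.74  -3.35   8.03] len 29.1
```

Call:
step_arm([
  [0,0,0,-4.5,-0.5,0,1],
  [0,0,0,-9,-1,0,1],
  [0,0,0,-13.5,-1.6,0,1],
  [0,0,0,-18,-2.2,1,1],
  [0,0,0,-22.5,-2.7,3,1],
  [0,0,0,-26,-3.2,5.5,1],
  [0,0,0,-27.7,-3.35,8,1],
  [0,0,0,-27.7,-3.35,8,1],
])

```text
clock: 2.5
position: [0.5581, 0.284, 0.1958]
eef_rot: [[0.119, -0.993, -0.009], [-0.993, -0.119, -0.002], [0.001, 0.01, -1.0]]
force: [-0.6, 0.3, -0.8]
finger_gap: 0.085
```

```bash
python3 -c "
from h import *
shot('b');st();plan([.562,.282,.082],-83.5)
crop('b','side',190,190,340,320,'b1.png',5);crop('b','top',120,140,240,250,'b2.png',5)"
```

```text
clock 2.6
position [0.5619, 0.2808, 0.1997]
eef_rot [[0.1136, -0.9935, -0.0025], [-0.9935, -0.1136, -0.0015], [0.0012, 0.0027, -1.0]]
force [-0.4261, -1.462, -0.2859]
finger_gap 0.0851
joints [-0.154, 0.4148, -0.5048, 1.607, 0.2123, 1.1778, -2.1621]
turn [ 0.15 -0.07  0.02] shift [-0.14 -0.06 11.77] len 11.8
```

View pics/b1.png

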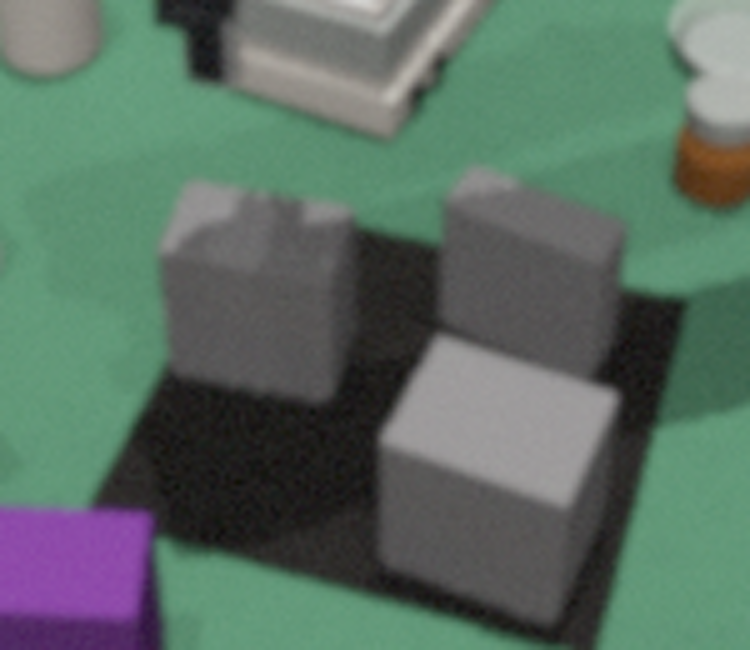

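View pics/b2.png

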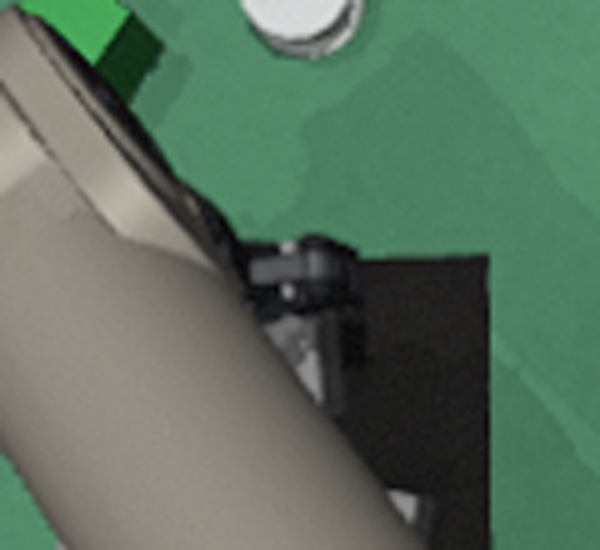

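The gripper hangs over the mid brick, and the side view shows all three bricks undisturbed. I'll cross-check the brick and gap with the side camera.

```bash
python3 - <<'E'
from h import *
W=np.load('a_side.npz')['W']; Z=W[...,2]
m=(abs(Z-.092)<.006)&(W[...,0]>.5)&(W[...,0]<.63)&(W[...,1]>.23)&(W[...,1]<.33)
P=W[m]; print(len(P),P.mean(0),cv2.minAreaRect((P[:,:2]*1000).astype(np.float32)))
im=np.load('a_side.npz')['im'].astype(int)
sat=im.max(2)-im.min(2); im2=im.copy(); im2[sat>25]=0; im2=im2.astype(np.uint8)
print(cv2.cvtColor(im2,cv2.COLOR_RGB2GRAY)[225:270:2,243])
# pad side
crop('a','side',225,145,305,220,'a5.png',8); crop('a','side',215,220,325,310,'a6.png',7)
E
```

```text
581 [0.5581418  0.2856229  0.09170912] ((559.8115844726562, 282.6618957519531), (84.2861328125, 51.51673126220703), 6.881237030029297)
[  0   0 146 150 147 147 150 148 147 137  96  82  86  84  84  83  83  84
  82  84  83  76  39]
```

View pics/a5.png

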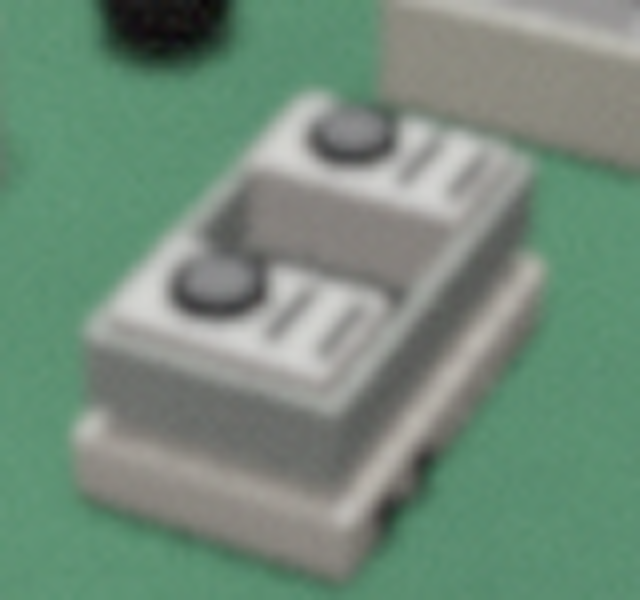

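View pics/a6.png

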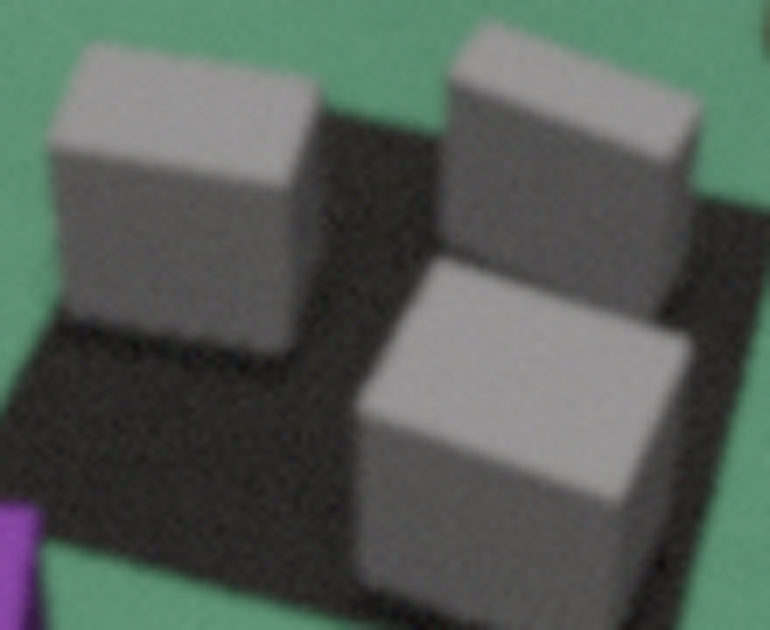

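Side depth gives (0.560, 0.283) at 6.9°, which agrees within 2 mm. I'll descend and grip.

Call:
step_arm([
  [0,0,0,0,0,2,1],
  [0,0,0,-0.1,0,4,1],
  [0,0,0,-0.1,0,6,1],
  [0,0,0,-0.1,0,8,1],
  [0,0,0,-0.1,0,9.5,1],
  [0,0,0,-0.1,0,10.8,1],
  [0.1,0,0,-0.1,0,11.7,1],
  [0.1,0,0,-0.1,0,11.7,1],
], force=40)

```text
clock: 3.4
position: [0.5611, 0.2808, 0.0818]
eef_rot: [[0.113, -0.994, -0.002], [-0.994, -0.113, -0.002], [0.002, 0.002, -1.0]]
force: [-0.4, 0.1, -0.7]
finger_gap: 0.0853
```

```bash
python3 -c "
from h import *
st();plan([.562,.282,.082],-83.5)"
```

```text
clock 3.4
position [0.5611, 0.2808, 0.0818]
eef_rot [[0.1131, -0.9936, -0.0021], [-0.9936, -0.1131, -0.0023], [0.0021, 0.0024, -1.0]]
force [-0.392, 0.1151, -0.7266]
finger_gap 0.0853
joints [-0.182, 0.5305, -0.4724, 1.7187, 0.285, 0.964, -2.2208]
turn [ 0.14 -0.12 -0.01] shift [-0.11 -0.11 -0.02] len 0.2
```

Call:
step_arm([
  [0.1,0,0,-0.1,-0.1,0,0.3],
  [0.1,0,0,-0.1,-0.1,0,0.3],
  [0.1,0,0,-0.1,-0.1,0,0.3],
  [0.1,0,0,-0.1,-0.1,0,0.3],
  [0.1,0,0,-0.1,-0.1,0,0.3],
  [0.1,0,0,-0.1,-0.1,0,0.3],
  [0.1,0,0,-0.1,-0.1,0,0.3],
  [0.1,0,0,-0.1,-0.1,0,0.3],
], force=40)

```text
clock: 4.2
position: [0.5624, 0.2874, 0.0853]
eef_rot: [[0.115, -0.993, 0.003], [-0.993, -0.115, 0.006], [-0.005, -0.004, -1.0]]
force: [-2.3, 4.6, 9.5]
finger_gap: 0.0258
```

```bash
python3 -c "
from h import *
st();plan([.562,.282,.24],-83.5)"
```

```text
clock 4.2
position [0.5624, 0.2874, 0.0853]
eef_rot [[0.1154, -0.9933, 0.0034], [-0.9933, -0.1153, 0.0057], [-0.0053, -0.004, -1.0]]
force [-2.3246, 4.5752, 9.5277]
finger_gap 0.0258
joints [-0.1852, 0.5289, -0.4764, 1.7131, 0.2825, 0.9624, -2.2225]
turn [-0.23  0.3   0.12] shift [  0.45   0.04 -15.48] len 15.5
```

```bash
python3 -c "
from h import *
shot('c')
crop('c','side',190,190,340,320,'cc1.png',5);crop('c','top',120,140,240,290,'cc2.png',4)"
```

```text
(no output)
```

View pics/cc1.png

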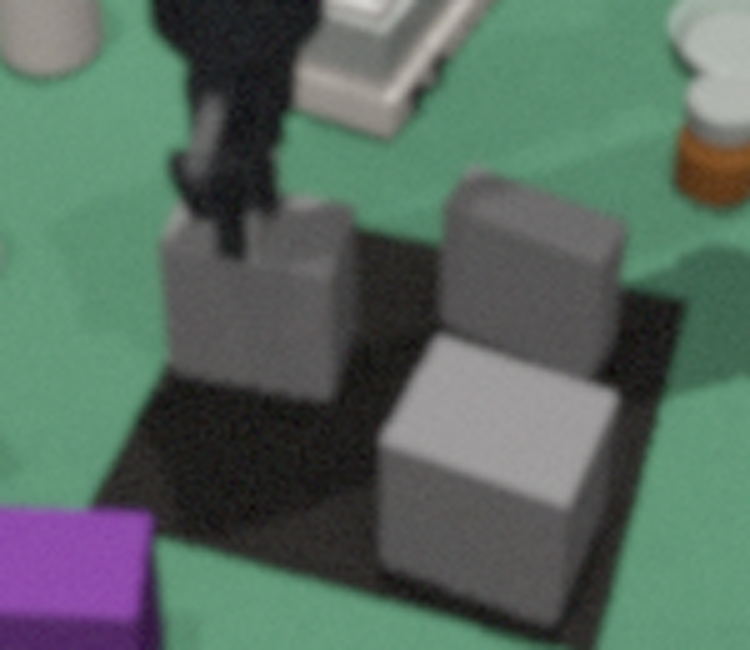

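View pics/cc2.png

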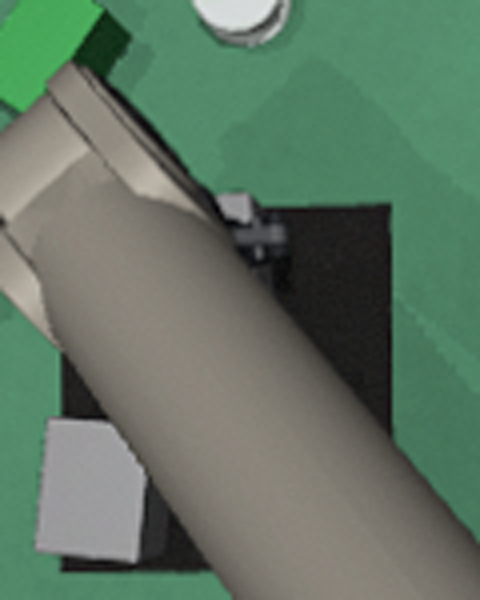

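```bash
python3 - <<'E'
from h import *
crop('c','side',205,190,280,280,'cc3.png',9); st()
W=np.load('c_side.npz')['W']
for u in (228,232,236,240,244):
    print(u,[(v,*np.round(W[v,u]*1000).tolist()) for v in range(222,246,3)])
E
```

```text
clock 4.3
position [0.5624, 0.2874, 0.0852]
eef_rot [[0.1154, -0.9933, 0.0033], [-0.9933, -0.1153, 0.0056], [-0.0052, -0.004, -1.0]]
force [-3.3521, 4.3082, 9.3488]
finger_gap 0.0256
joints [-0.1852, 0.529, -0.4764, 1.7131, 0.2825, 0.9624, -2.2225]
228 [(222, 555.0, 350.0, 193.0), (225, 553.0, 354.0, 189.0), (228, 557.0, 348.0, 175.0), (231, 564.0, 336.0, 152.0), (234, 589.0, 289.0, 93.0), (237, 585.0, 297.0, 92.0), (240, 581.0, 307.0, 92.0), (243, 581.0, 308.0, 84.0)]
232 [(222, 547.0, 347.0, 193.0), (225, 546.0, 351.0, 189.0), (228, 547.0, 350.0, 180.0), (231, 551.0, 341.0, 162.0), (234, 557.0, 332.0, 143.0), (237, 566.0, 315.0, 115.0), (240, 569.0, 309.0, 98.0), (243, 572.0, 306.0, 85.0)]
236 [(222, 544.0, 335.0, 184.0), (225, 543.0, 337.0, 178.0), (228, 544.0, 338.0, 170.0), (231, 544.0, 338.0, 161.0), (234, 546.0, 335.0, 149.0), (237, 556.0, 315.0, 118.0), (240, 556.0, 315.0, 109.0), (243, 562.0, 304.0, 87.0)]
240 [(222, 546.0, 311.0, 163.0), (225, 547.0, 311.0, 154.0), (228, 547.0, 311.0, 145.0), (231, 547.0, 311.0, 137.0), (234, 550.0, 307.0, 122.0), (237, 550.0, 307.0, 113.0), (240, 551.0, 305.0, 101.0), (243, 552.0, 304.0, 90.0)]
244 [(222, 553.0, 274.0, 129.0), (225, 553.0, 275.0, 121.0), (228, 553.0, 276.0, 113.0), (231, 554.0, 274.0, 101.0), (234, 554.0, 275.0, 92.0), (237, 550.0, 285.0, 92.0), (240, 546.0, 294.0, 93.0), (243, 543.0, 303.0, 92.0)]
```

View pics/cc3.png

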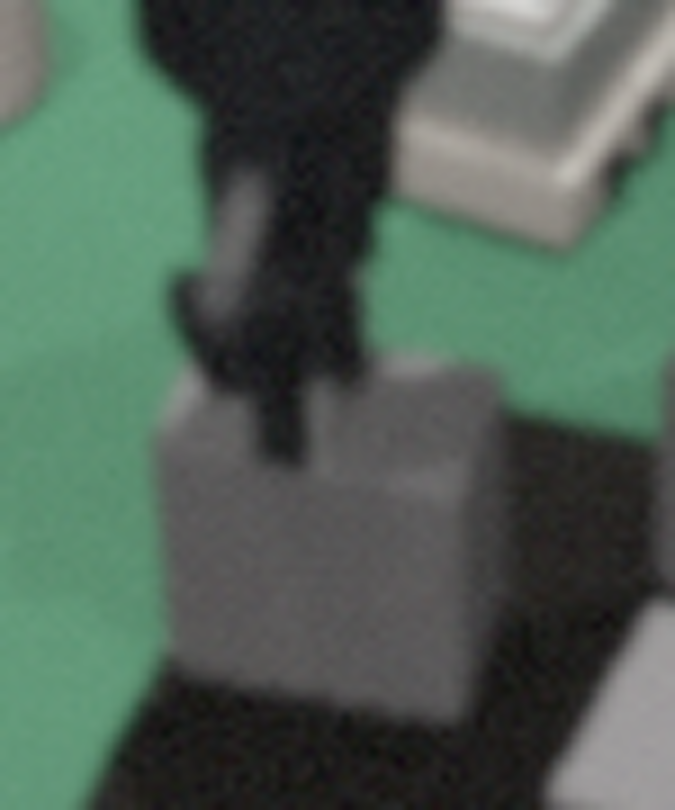

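```bash
python3 - <<'E'
from h import *
for t in 'bc':
  for n in ('side','top'):
    f=np.load(f'{t}_{n}.npz');W=f['W'];im=f['im'].astype(int)
    dark=(im.max(2)<70)
    m=dark&(W[...,2]>.095)&(abs(W[...,0]-.562)<.07)&(abs(W[...,1]-.283)<.09)
    P=W[m]*1000
    o=P[np.argsort(P[:,2])]
    print(t,n,len(P)); print(np.round(o[:25:2]).tolist())
crop('b','side',200,150,300,250,'b5.png',7)
E
```

```text
b side 3442
[[555.0, 239.0, 221.0], [558.0, 239.0, 223.0], [567.0, 239.0, 224.0], [568.0, 242.0, 225.0], [560.0, 239.0, 225.0], [564.0, 241.0, 226.0], [555.0, 240.0, 227.0], [566.0, 241.0, 228.0], [554.0, 337.0, 229.0], [561.0, 241.0, 229.0], [559.0, 241.0, 230.0], [568.0, 241.0, 230.0], [564.0, 241.0, 231.0]]
b top 615
[[558.0, 236.0, 225.0], [560.0, 231.0, 227.0], [555.0, 240.0, 228.0], [555.0, 241.0, 232.0], [554.0, 241.0, 262.0], [556.0, 232.0, 265.0], [554.0, 242.0, 265.0], [577.0, 213.0, 267.0], [556.0, 215.0, 267.0], [556.0, 233.0, 268.0], [565.0, 213.0, 269.0], [558.0, 231.0, 269.0], [571.0, 215.0, 270.0]]
c side 2391
[[554.0, 269.0, 96.0], [559.0, 276.0, 97.0], [556.0, 276.0, 99.0], [554.0, 274.0, 101.0], [558.0, 312.0, 102.0], [565.0, 312.0, 103.0], [558.0, 276.0, 104.0], [553.0, 271.0, 104.0], [556.0, 276.0, 105.0], [559.0, 275.0, 106.0], [558.0, 311.0, 107.0], [559.0, 314.0, 107.0], [553.0, 312.0, 107.0]]
c top 287
[[556.0, 251.0, 142.0], [556.0, 248.0, 147.0], [558.0, 252.0, 149.0], [565.0, 254.0, 150.0], [567.0, 250.0, 151.0], [560.0, 251.0, 154.0], [557.0, 244.0, 154.0], [557.0, 246.0, 155.0], [561.0, 248.0, 161.0], [559.0, 245.0, 166.0], [559.0, 233.0, 169.0], [558.0, 239.0, 175.0], [562.0, 243.0, 179.0]]
```

View pics/b5.png

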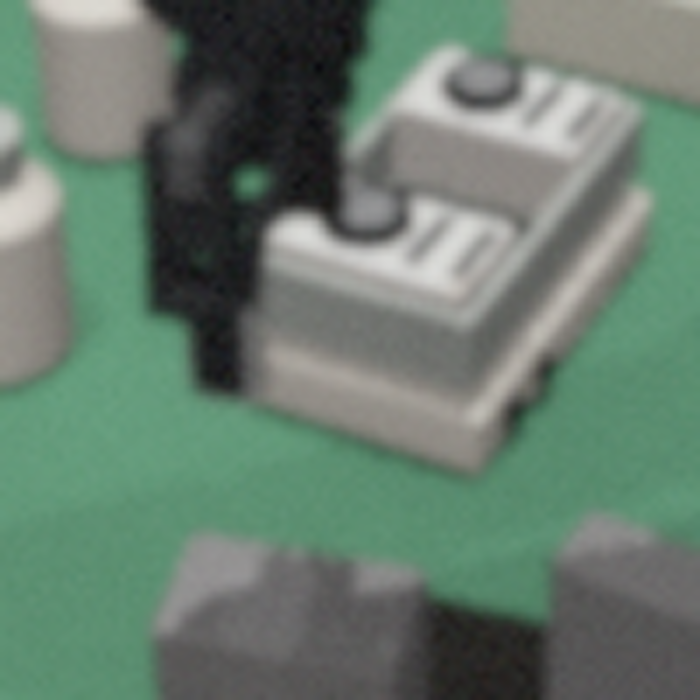

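The fingers closed on top of the brick. Depth puts the open fingertips at z≈0.221 when the TCP reads 0.200, and at z≈0.092 (the brick top) when it reads 0.085. The real tips are therefore about 30 mm higher than the text says. In x and y they agree. I'll back off and check whether the brick moved.

Call:
step_arm([
  [0,0,0,0,0,-2,0.3],
  [0,0,0,0,0,-5,1],
  [0,0,0,0,0,-8,1],
  [0,0,0,0,0,-11.5,1],
  [0,0,0,0.6,0,-11.5,1],
  [0,0,0,0.6,0,-11.5,1],
  [0,0,0,0.6,0,-11.5,1],
  [0,0,0,0.6,0,-11.5,1],
])

```text
clock: 5.1
position: [0.5619, 0.2803, 0.1987]
eef_rot: [[0.115, -0.993, 0.001], [-0.993, -0.115, 0.005], [-0.004, -0.001, -1.0]]
force: [-0.4, 0.2, 0.3]
finger_gap: 0.0855
```

```bash
python3 - <<'E'
from h import *
shot('d'); st()
W=np.load('d_side.npz')['W']; Z=W[...,2]
m=(abs(Z-.092)<.006)&(W[...,0]>.5)&(W[...,0]<.63)&(W[...,1]>.23)&(W[...,1]<.33)
P=W[m]; print(len(P),P.mean(0),cv2.minAreaRect((P[:,:2]*1000).astype(np.float32)))
f=np.load('d_side.npz');im=f['im'].astype(int)
m=(im.max(2)<70)&(Z>.15)&(abs(W[...,0]-.562)<.07)&(abs(W[...,1]-.283)<.09)
P=W[m]*1000; P=P[np.argsort(P[:,2])]; 
print('-y',np.round(P[P[:,1]<285][:12]).tolist()); print('+y',np.round(P[P[:,1]>285][:12]).tolist())
crop('d','side',190,120,340,320,'d1.png',4)
E
```

```text
clock 5.2
position [0.562, 0.2806, 0.199]
eef_rot [[0.1157, -0.9933, 0.0013], [-0.9933, -0.1157, 0.0049], [-0.0047, -0.0018, -1.0]]
force [-0.1221, 0.7024, 0.0264]
finger_gap 0.0855
joints [-0.1481, 0.4121, -0.5081, 1.613, 0.2099, 1.1679, -2.1574]
580 [0.55811806 0.28556376 0.09165145] ((559.2449951171875, 282.416748046875), (83.70642852783203, 51.311058044433594), 6.142349720001221)
-y [[572.0, 239.0, 225.0], [560.0, 240.0, 226.0], [569.0, 239.0, 226.0], [565.0, 238.0, 226.0], [557.0, 239.0, 226.0], [562.0, 239.0, 227.0], [567.0, 240.0, 227.0], [560.0, 239.0, 228.0], [557.0, 239.0, 228.0], [567.0, 239.0, 229.0], [571.0, 240.0, 229.0], [562.0, 238.0, 230.0]]
+y [[549.0, 334.0, 231.0], [557.0, 335.0, 231.0], [550.0, 336.0, 232.0], [554.0, 338.0, 232.0], [555.0, 335.0, 232.0], [558.0, 337.0, 233.0], [551.0, 338.0, 233.0], [555.0, 334.0, 233.0], [557.0, 335.0, 234.0], [548.0, 336.0, 235.0], [551.0, 338.0, 235.0], [549.0, 334.0, 235.0]]
```

View pics/d1.png

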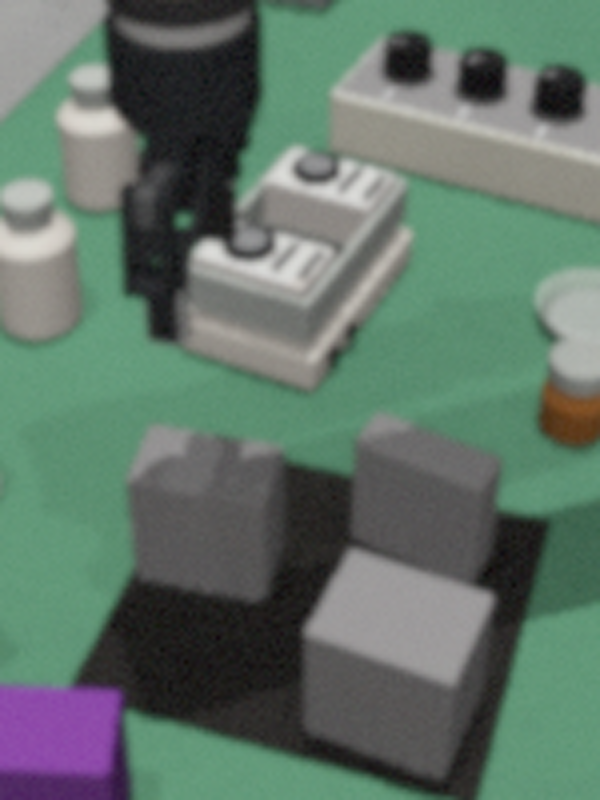

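```bash
python3 - <<'E'
from h import *
for n in('side',):
    p=arm.camera_params(n);R=np.array(p['orientation']);e=np.array(p['eye'])
    for z in (.187,.2,.215,.225):
        X=(np.array([[.557,.33,z],[.567,.239,z]])-e)@R
        print(z,cv2.projectPoints(X,np.zeros(3),np.zeros(3),K(p),np.array(p['distortion']))[0].reshape(-1,2).round(1).tolist())
E
```

```text
0.187 [[231.2, 218.1], [243.6, 192.0]]
0.2 [[230.9, 213.4], [243.4, 187.4]]
0.215 [[230.5, 207.8], [243.2, 182.1]]
0.225 [[230.3, 204.0], [243.0, 178.4]]
```

Confirmed: the open tips sit about 25 mm above the TCP reading, and the brick hasn't moved. I'll descend about 3.5 cm deeper, checking the force on the way.

```bash
python3 -c "
from h import *
plan([.561,.282,.065],-83.6)"
```

```text
turn [-0.1   0.27  0.24] shift [-0.08  0.11 13.4 ] len 13.4
```

Call:
step_arm([
  [0,0.2,0.2,0,0.1,3,1],
  [0,0.2,0.2,0,0.1,6,1],
  [0,0.2,0.2,-0.1,0.1,8.5,1],
  [0,0.2,0.2,-0.1,0.1,10.5,1],
  [0,0.2,0.2,-0.1,0.1,11.5,1],
  [0,0.2,0.2,-0.1,0.1,12.5,1],
  [0,0.2,0.2,-0.1,0.1,13.2,1],
  [0,0.2,0.2,-0.1,0.1,13.4,1],
])

```text
clock: 6.0
position: [0.5611, 0.2822, 0.0646]
eef_rot: [[0.112, -0.994, 0.001], [-0.994, -0.112, 0.001], [-0.001, -0.002, -1.0]]
force: [0.5, -0.2, 0.1]
finger_gap: 0.0851
```

```bash
python3 -c "
from h import *
shot('e'); st(); plan([.561,.282,.046],-83.6)
crop('e','side',190,160,340,320,'e1.png',5)"
```

```text
clock 6.1
position [0.5613, 0.2823, 0.0652]
eef_rot [[0.1122, -0.9937, 0.0022], [-0.9937, -0.1122, 0.0017], [-0.0014, -0.0023, -1.0]]
force [0.0017, 0.4353, 0.6747]
finger_gap 0.0855
joints [-0.1869, 0.5488, -0.4673, 1.7324, 0.2977, 0.9284, -2.2329]
turn [-0.13  0.08  0.04] shift [0.03 0.04 1.92] len 1.9
```

View pics/e1.png

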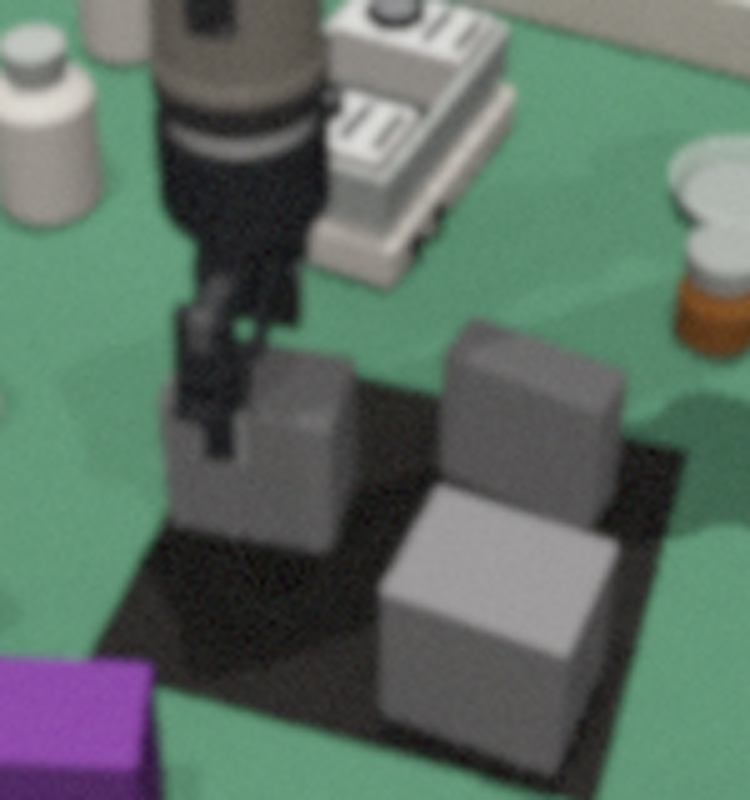

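The fingers straddle the brick with the tips barely below its top. I'll go down 2 cm more and grip.

Call:
step_arm([
  [0,0,0,0,0,1,1],
  [0,0,0,0,0,2,1],
  [0,0,0,0,0,2,0.7],
  [0,0,0,0,0,2,0.4],
  [0,0,0,0,0,2,0.4],
  [0,0,0,0,0,2,0.4],
  [0,0,0,0,0,2,0.4],
  [0,0,0,0,0,2,0.4],
], force=40)

```text
clock: 6.9
position: [0.5614, 0.2824, 0.0453]
eef_rot: [[0.112, -0.994, 0.002], [-0.994, -0.112, 0.002], [-0.002, -0.002, -1.0]]
force: [-0.3, 0.3, -0.6]
finger_gap: 0.0503
```

```bash
python3 -c "
from h import *
shot('f'); st(); plan([.561,.282,.19],-83.6)
crop('f','side',190,160,340,320,'f1.png',5)"
```

```text
clock 7.0
position [0.5614, 0.2824, 0.0453]
eef_rot [[0.1121, -0.9937, 0.0023], [-0.9937, -0.1121, 0.0018], [-0.0015, -0.0024, -1.0]]
force [-0.0221, -0.6243, -1.0612]
finger_gap 0.0508
joints [-0.1941, 0.5733, -0.4583, 1.7441, 0.3126, 0.894, -2.2445]
turn [-0.14  0.09  0.04] shift [ 1.000e-02  1.000e-02 -1.447e+01] len 14.5
```

View pics/f1.png

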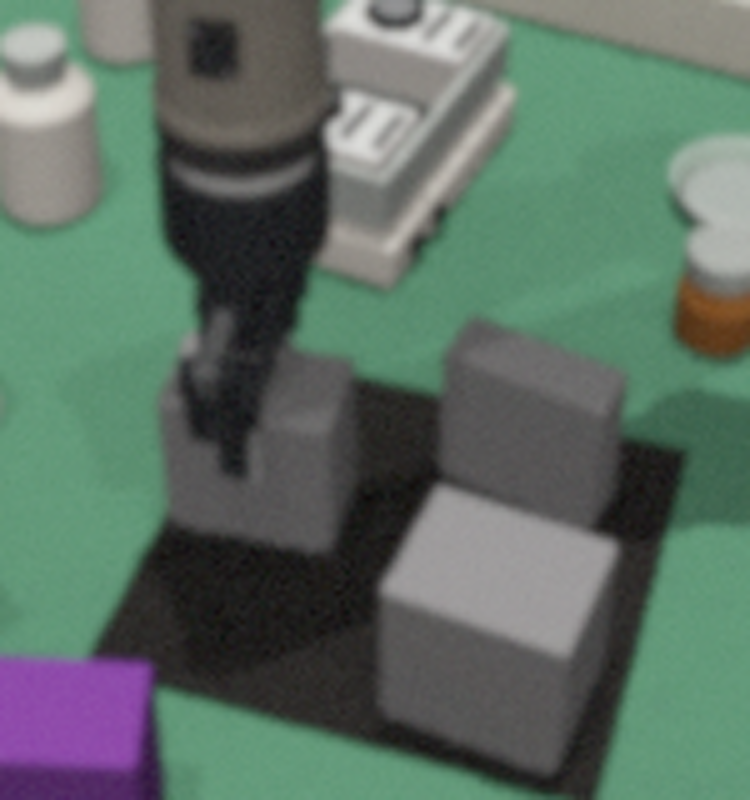

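Gripped: opening 50.8 mm. I'll lift and carry it to above the gap, with tool yaw −96.3°.

Call:
step_arm([
  [0,0,0,0,0,-1,0.4],
  [0,0,0,0,0,-3,0.4],
  [0,0,0,0,0,-5.5,0.4],
  [0,0,0,0,0,-8.5,0.4],
  [0,0,0,0,0,-11.5,0.4],
  [0,0,0,0,0,-13.5,0.4],
  [0,0,0,0,0,-14.5,0.4],
  [0,0,0,0,0,-14.5,0.4],
])

```text
clock: 7.8
position: [0.5618, 0.2827, 0.1922]
eef_rot: [[0.112, -0.994, 0.005], [-0.994, -0.112, 0.003], [-0.003, -0.006, -1.0]]
force: [0.1, -0.8, -2.0]
finger_gap: 0.051
```

```bash
python3 -c "
from h import *
st(); plan([.602,.012,.19],-96.3)"
```

```text
clock 7.8
position [0.5618, 0.2827, 0.1922]
eef_rot [[0.1121, -0.9937, 0.0053], [-0.9937, -0.1121, 0.0032], [-0.0026, -0.0056, -1.0]]
force [0.1209, -0.7584, -2.04]
finger_gap 0.051
joints [-0.1535, 0.4174, -0.5075, 1.6213, 0.2178, 1.1532, -2.1705]
turn [-0.3   0.18 12.74] shift [27.35 -0.96  0.16] len 27.4
```

Call:
step_arm([
  [0,0,1,2.5,0,0,0.4],
  [0,0,3,7,-0.2,0,0.4],
  [-0.1,0,5,12,-0.4,0,0.4],
  [-0.2,0,7,17,-0.6,0,0.4],
  [-0.2,0.1,9,21.5,-0.8,0,0.4],
  [-0.3,0.2,11,25,-0.9,0,0.4],
  [-0.3,0.2,12.7,27.3,-1,0,0.4],
  [-0.3,0.2,12.7,27.3,-1,0,0.4],
])

```text
clock: 8.6
position: [0.6022, 0.0076, 0.1901]
eef_rot: [[-0.116, -0.993, -0.002], [-0.993, 0.116, -0.003], [0.003, 0.002, -1.0]]
force: [-0.5, -0.3, -0.6]
finger_gap: 0.0506
```

```bash
python3 -c "
from h import *
shot('g'); st(); plan([.602,.012,.15],-96.3)
crop('g','side',210,90,330,220,'g1.png',6);crop('g','top',230,140,340,240,'g2.png',6)"
```

```text
clock 8.7
position [0.6019, 0.0138, 0.1908]
eef_rot [[-0.1084, -0.9941, -0.0015], [-0.9941, 0.1084, 0.0011], [-0.001, 0.0016, -1.0]]
force [-0.218, 0.9172, -0.8443]
finger_gap 0.0509
joints [0.204, 0.359, -0.3798, 1.6857, 0.1433, 1.1258, -1.8952]
turn [0.09 0.06 0.08] shift [ 0.18 -0.04  4.08] len 4.1
```

View pics/g1.png

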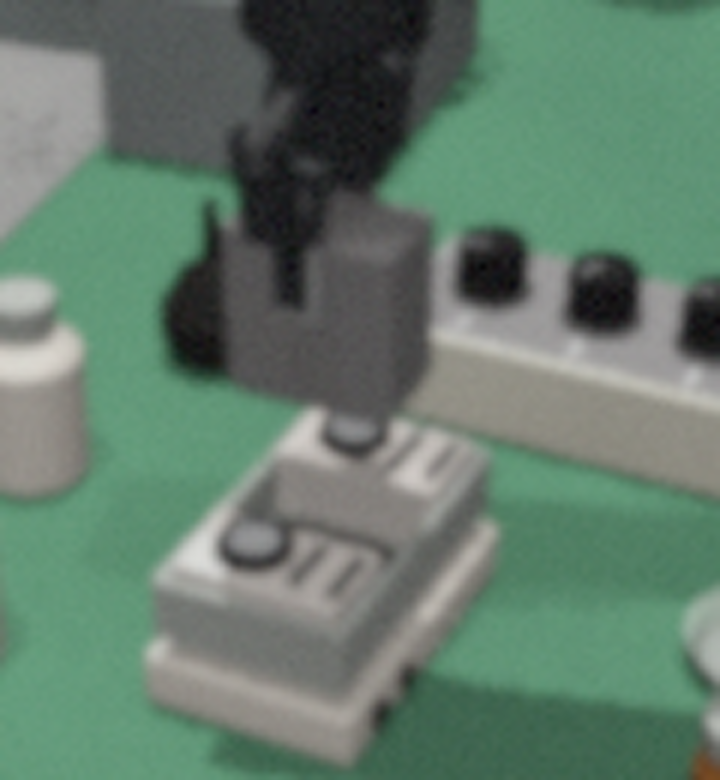

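View pics/g2.png

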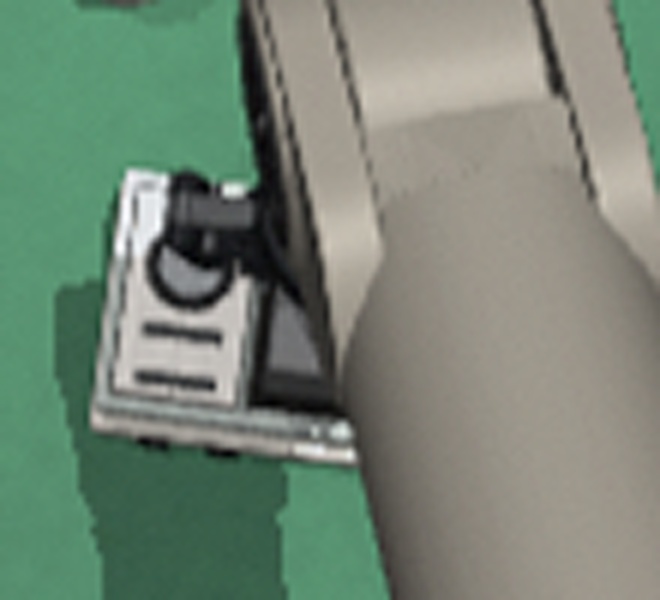

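```bash
python3 - <<'E'
from h import *
f=np.load('g_side.npz');W=f['W'];im=f['im'].astype(int)
m=((im.max(2)-im.min(2))<25)&(im.max(2)>60)&(im.max(2)<110)
m[:, :247]=0;m[:,285:]=0;m[:125]=0;m[158:]=0
P=W[m]; ok=np.isfinite(P).all(1)&(abs(P[:,0]-.602)<.07)&(abs(P[:,1]-.012)<.06)&(P[:,2]>.1);P=P[ok]
print(len(P),P.min(0),P.max(0))
# front face: y near max
a=np.radians(-6.2); ex=np.array([np.cos(a),np.sin(a)]); ey=np.array([-np.sin(a),np.cos(a)])
s=arm.sense(); c=np.array(s['position'])[:2]
q=(P[:,:2]-c); X=q@ex; Y=q@ey
for lo in np.arange(-.05,.05,.01): 
    k=(X>=lo)&(X<lo+.01); print(round(lo,3),k.sum(),np.round(np.percentile(Y[k],[50,90,98])*1000,1) if k.sum() else '')
k=Y>.02
print('front X range',np.percentile(X[k],[0,1,99,100]),'Z',np.percentile(P[k,2],[0,1,99,100]),'Ymed',np.median(Y[k]))
A=np.c_[X[k],P[k,2]-.19,np.ones(k.sum())]; print('fit Y=aX+bZ+c',np.linalg.lstsq(A,Y[k],rcond=None)[0])
k=(Y<.015)&(P[:,2]<.215); print('side face X',np.median(X[k]),k.sum())
E
```

```text
947 [ 0.55560684 -0.00586947  0.14735801] [0.64269544 0.0714752  0.26441418]
-0.05 219 [ 4.4 22.8 25. ]
-0.04 120 [22.9 24.9 26.2]
-0.03 119 [23.2 25.6 27. ]
-0.02 131 [23.6 27.2 31.5]
-0.01 76 [23.4 31.5 35.8]
0.0 63 [24.4 38.2 58.1]
0.01 71 [24.2 26.3 57.3]
0.02 80 [23.9 25.8 27.1]
0.03 68 [24.2 25.5 26.5]
0.04 0 
front X range [-0.04457838 -0.04361612  0.03711638  0.03868051] Z [0.15106035 0.15510653 0.25028436 0.26441418] Ymed 0.023916781419164146
fit Y=aX+bZ+c [0.03159075 0.08155279 0.02443709]
side face X -0.04333383114891659 107
```

```bash
python3 - <<'E'
from h import *
a=np.radians(-6.2); ex=np.array([np.cos(a),np.sin(a)]); ey=np.array([-np.sin(a),np.cos(a)])
c=np.array([.602,.012])
for t in 'a','b':
  for n in ('side','top'):
    W=np.load(f'{t}_{n}.npz')['W']
    q=W[...,:2]-c; X=q@ex;Y=q@ey;Z=W[...,2]
    if t=='b' and n=='top': continue
    top=(abs(Z-.083)<.003)&(abs(X)<.05)&(abs(Y)<.09)
    near=top&(Y>0); far=top&(Y<0)
    print(t,n,'near top Y',np.round(np.percentile(Y[near],[1,3,97,99])*1000,1),'far',np.round(np.percentile(Y[far],[1,3,97,99])*1000,1),'X',np.round(np.percentile(X[near],[2,98])*1000,1),np.round(np.percentile(X[far],[2,98])*1000,1))
    wall=(Z>.055)&(Z<.077)&(abs(X)<.035)&(Y<-.015)&(Y>-.04); print('  far gap face Y',np.round(np.median(Y[wall])*1000,1),wall.sum())
E
python3 - <<'E'
from h import *
im=np.load('a_top.npz')['im']
s=8
for nm,box in (('near',(240,160,276,226)),('far',(290,165,325,226))):
    P,r=seg(im,'top',box,.083,190,255,out=f's_{nm}.png'); print(nm,r)
E
```

```text
a side near top Y [30.  31.1 80.9 81.5] far [-78.9 -77.1 -27.5 -26.2] X [-43.5  39.5] [-43.8  39.9]
  far gap face Y -27.9 127
a top near top Y [28.8 29.6 78.9 79.8] far [-79.2 -78.7 -28.8 -28.1] X [-40.   43.3] [-40.7  42.3]
  far gap face Y -27.7 18
b side near top Y [30.  31.5 81.1 82.2] far [-78.4 -77.  -25.8 -24.8] X [-43.5  37.9] [-43.5  39.7]
  far gap face Y -28.0 127
near ((611.3619995117188, 63.510009765625), (56.85878372192383, 91.78715515136719), 82.16730499267578)
far ((595.17041015625, -44.434444427490234), (56.51533126831055, 98.64599609375), 83.60087585449219)
```

Call:
step_arm([
  [0,0,0,0,0,1,0.4],
  [0,0,0,0,0,2.5,0.4],
  [0,0,0,0,0,4,0.4],
  [0.1,0,0.1,0,0,5,0.4],
  [0.1,0,0.1,0,0,5.3,0.4],
  [0.1,0,0.1,0,0,5.3,0.4],
  [0.1,0,0.1,0,0,5.3,0.4],
  [0.1,0,0.1,0,0,5.3,0.4],
])

```text
clock: 9.5
position: [0.6024, 0.0138, 0.1385]
eef_rot: [[-0.11, -0.994, 0.002], [-0.994, 0.11, 0.001], [-0.001, -0.002, -1.0]]
force: [0.5, 1.1, -1.2]
finger_gap: 0.0507
```

```bash
python3 -c "
from h import *
shot('i'); st(); plan([.602,.0134,.09],-96.3)
crop('i','side',220,90,310,220,'i1.png',6);crop('i','top',230,150,330,240,'i2.png',7)"
```

```text
clock 9.6
position [0.6023, 0.0138, 0.1384]
eef_rot [[-0.1103, -0.9939, 0.0016], [-0.9939, 0.1103, 0.001], [-0.0012, -0.0014, -1.0]]
force [-0.2249, 0.1902, -0.8851]
finger_gap 0.0504
joints [0.1949, 0.408, -0.371, 1.7414, 0.1686, 1.0219, -1.9176]
turn [-0.08  0.07 -0.03] shift [0.05 0.03 4.84] len 4.8
```

View pics/i1.png

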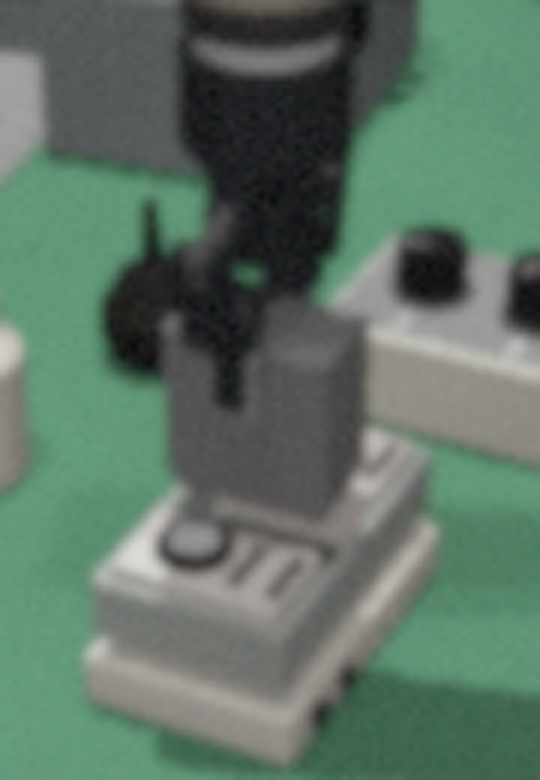

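View pics/i2.png

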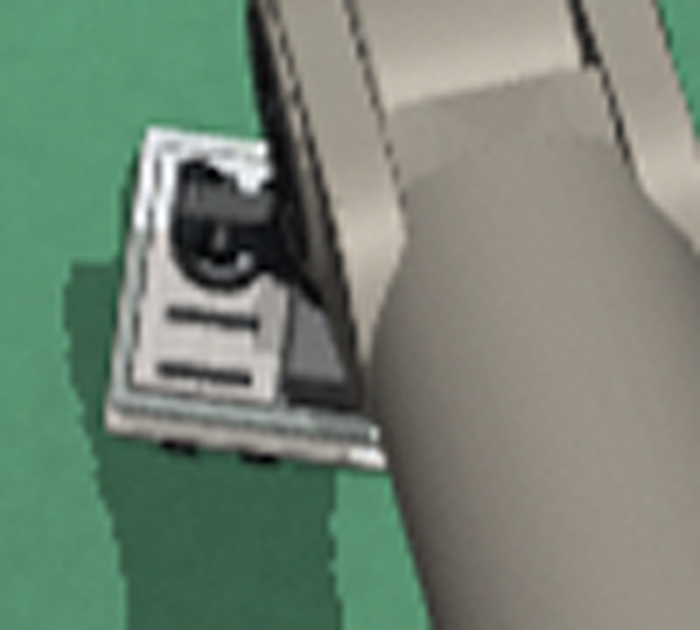

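It is aligned above the gap. I'll descend partway and check the force.

Call:
step_arm([
  [0,0,0,0,0,0.5,0.4],
  [0,0,0,0,0,0.9,0.4],
  [0,0,0,0,0,1.2,0.4],
  [0,0,0,0,0,1.5,0.4],
  [0,0,0,0,0,1.8,0.4],
  [0,0,0,0,0,2.1,0.4],
  [0,0,0,0,0,2.1,0.4],
  [0,0,0,0,0,2.1,0.4],
])

```text
clock: 10.4
position: [0.6021, 0.0136, 0.1172]
eef_rot: [[-0.11, -0.994, 0.001], [-0.994, 0.11, 0.001], [-0.001, -0.001, -1.0]]
force: [-0.2, -0.4, -1.8]
finger_gap: 0.0508
```

```bash
python3 -c "
from h import *
shot('j'); st(); plan([.602,.0134,.089],-96.3)
crop('j','side',220,90,310,220,'j1.png',6)"
```

```text
clock 10.5
position [0.6022, 0.0136, 0.1174]
eef_rot [[-0.1104, -0.9939, 0.0013], [-0.9939, 0.1104, 0.0007], [-0.0009, -0.0012, -1.0]]
force [-0.1441, -0.0889, -1.943]
finger_gap 0.0506
joints [0.1906, 0.4307, -0.3663, 1.76, 0.1801, 0.9825, -1.9268]
turn [-0.07  0.05 -0.04] shift [0.03 0.02 2.84] len 2.8
```

View pics/j1.png

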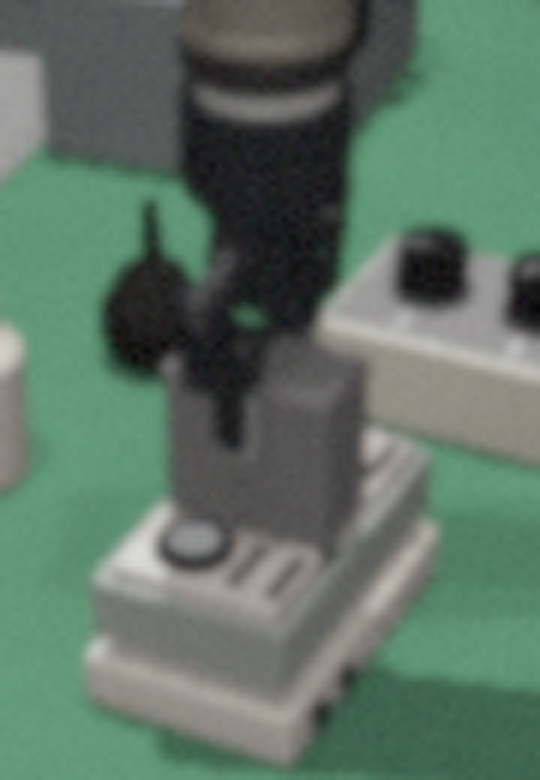

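It entered the gap without resistance. I'll lower the rest.

Call:
step_arm([
  [0,0,0,0,0,0.5,0.4],
  [0,0,0,0,0,1.0,0.4],
  [0,0,0,0,0,1.5,0.4],
  [0,0,0,0,0,2.0,0.4],
  [0,0,0,0,0,2.4,0.4],
  [0,0,0,0,0,2.7,0.4],
  [0,0,0,0,0,2.8,0.4],
  [0,0,0,0,0,2.8,0.4],
])

```text
clock: 11.3
position: [0.6022, 0.0137, 0.0892]
eef_rot: [[-0.111, -0.994, 0.001], [-0.994, 0.111, 0.001], [-0.001, -0.001, -1.0]]
force: [-1.0, -0.0, -1.2]
finger_gap: 0.0509
```

```bash
python3 -c "
from h import *
shot('k'); st(); plan([.602,.0134,.087],-96.3)
W=np.load('k_side.npz')['W'];m=(abs(W[...,2]-.137)<.012)&(abs(W[...,0]-.6)<.05)&(abs(W[...,1]-.012)<.027);im=np.load('k_side.npz')['im'].astype(int);m&=im.max(2)>75;print(m.sum(),np.median(W[m],0))
crop('k','side',220,90,310,220,'k1.png',6)"
```

```text
clock 11.4
position [0.6022, 0.0139, 0.0894]
eef_rot [[-0.1102, -0.9939, 0.0013], [-0.9939, 0.1102, 0.001], [-0.0012, -0.0012, -1.0]]
force [-0.3599, -1.3475, -0.5623]
finger_gap 0.0507
joints [0.1836, 0.4632, -0.3593, 1.7822, 0.1962, 0.9299, -1.9399]
turn [-0.07  0.07 -0.03] shift [0.05 0.02 0.24] len 0.2
148 [0.5765702  0.01863634 0.13591265]
```

View pics/k1.png

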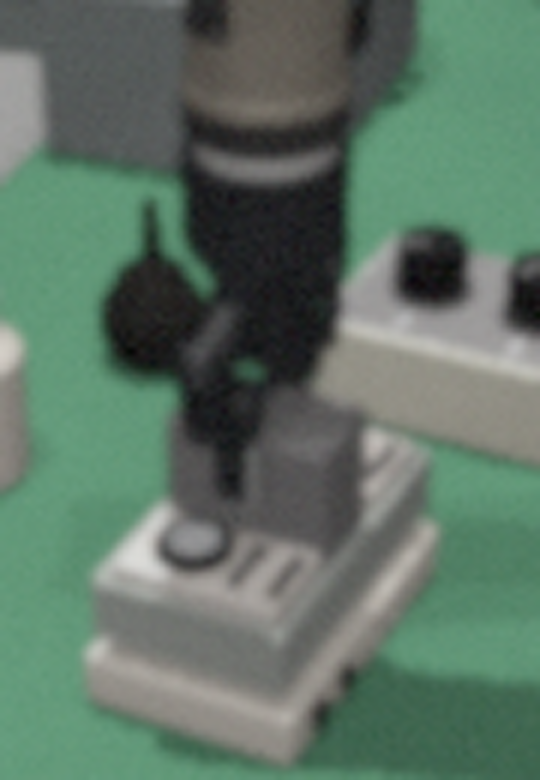

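Call:
step_arm([
  [0,0,0,0,0,0.1,0.4],
  [0,0,0,0,0,0.2,0.4],
  [0,0,0,0,0,0.2,0.4],
  [0,0,0,0,0,0.2,0.9],
  [0,0,0,0,0,0.2,0.9],
  [0,0,0,0,0,0.2,0.9],
  [0,0,0,0,0,0.2,0.9],
  [0,0,0,0,0,0.2,0.9],
])

```text
clock: 12.2
position: [0.6022, 0.0141, 0.0873]
eef_rot: [[-0.11, -0.994, 0.001], [-0.994, 0.11, 0.001], [-0.001, -0.001, -1.0]]
force: [0.6, 0.3, 0.5]
finger_gap: 0.0767
```

```bash
python3 -c "
from h import *
shot('l'); st(); plan([.602,.0134,.087],-96.3)
crop('l','side',220,90,310,220,'l1.png',6)"
```

```text
clock 12.3
position [0.6022, 0.014, 0.0873]
eef_rot [[-0.1102, -0.9939, 0.0012], [-0.9939, 0.1102, 0.0011], [-0.0012, -0.0011, -1.0]]
force [-0.4691, -0.7562, -0.9267]
finger_gap 0.0769
joints [0.1831, 0.4658, -0.3588, 1.7837, 0.1974, 0.9261, -1.9408]
turn [-0.06  0.07 -0.02] shift [0.06 0.02 0.03] len 0.1
```

View pics/l1.png

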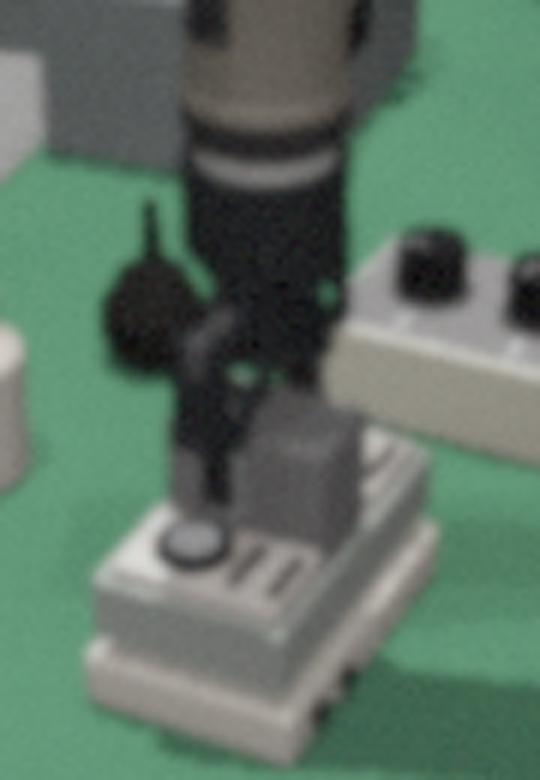

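Released. I'll rise straight up and then move towards the knob's side.

Call:
step_arm([
  [0,0,0,0,0,-1,0.9],
  [0,0,0,0,0,-3,0.9],
  [0,0,0,0,0,-6,0.9],
  [0,0,0,0,0,-10,0.9],
  [0,0,0,3,0,-14,0.9],
  [0,0,0,7,2,-16,0.9],
  [0,0,0,11,4,-16,0.9],
  [0,0,0,15,6,-16,0.9],
])

```text
clock: 13.1
position: [0.5257, -0.13, 0.2491]
eef_rot: [[-0.11, -0.994, 0.005], [-0.994, 0.11, 0.0], [-0.001, -0.005, -1.0]]
force: [0.5, -1.3, -0.3]
finger_gap: 0.0771
```

```bash
python3 - <<'E'
from h import *
shot('m'); st()
crop('m','top',235,150,335,235,'m2.png',7); crop('m','side',220,120,310,220,'m1.png',6)
W=np.load('m_side.npz')['W']
m=(abs(W[...,2]-.135)<.006)&(abs(W[...,0]-.6)<.06)&(abs(W[...,1]-.012)<.04)
P=W[m]; print(m.sum(),P.mean(0),cv2.minAreaRect((P[:,:2]*1000).astype(np.float32)))
E
```

```text
clock 13.2
position [0.5224, -0.1363, 0.248]
eef_rot [[-0.1214, -0.9926, 0.0], [-0.9926, 0.1214, -0.0036], [0.0036, -0.0004, -1.0]]
force [0.9131, 0.1208, 0.2052]
finger_gap 0.0772
joints [0.4433, 0.1931, -0.3111, 1.7616, 0.067, 1.1962, -1.5793]
332 [0.59859849 0.0192939  0.13419218] ((600.8505859375, 16.237743377685547), (55.66946792602539, 85.48316192626953), 85.9660415649414)
```

View pics/m2.png

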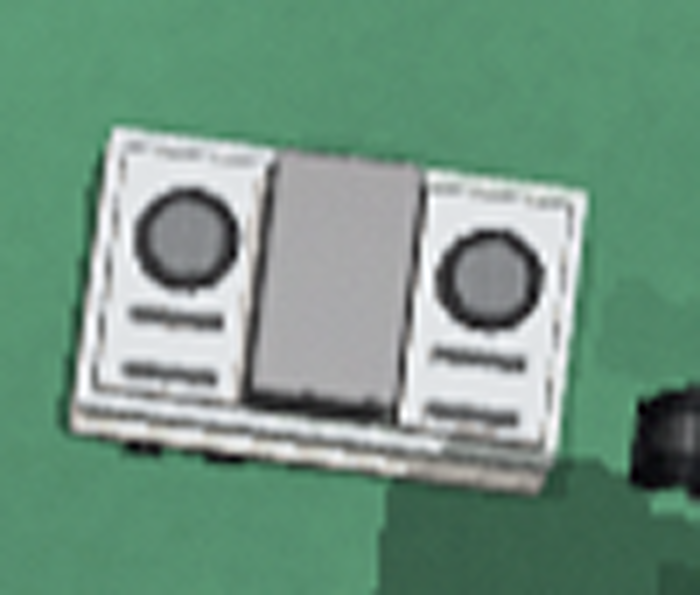

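View pics/m1.png

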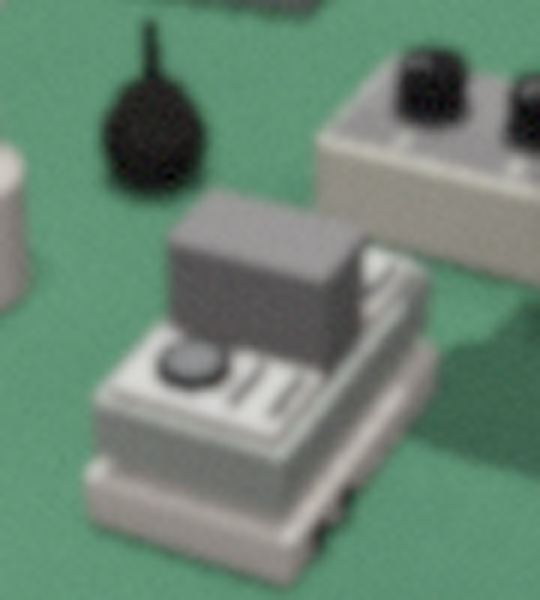

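The brick stands upright in the gap, square, with both modules in place. I'll quantify it from the top view and measure the knob.

```bash
python3 - <<'E'
from h import *
f=np.load('m_top.npz');W=f['W']
m=(abs(W[...,2]-.135)<.006)&(abs(W[...,0]-.6)<.06)&(abs(W[...,1]-.012)<.05)
P=W[m]; print('brick',m.sum(),P.mean(0),cv2.minAreaRect((P[:,:2]*1000).astype(np.float32)))
# console top outline from image a
W=np.load('a_top.npz')['W']; im=np.load('a_top.npz')['im']
m=(abs(W[...,2]-.06)<.005)&(W[...,1]<-.1)&(W[...,1]>-.36)&(W[...,0]>.3)&(W[...,0]<.7)
P=W[m]; P=P[np.isfinite(P).all(1)]; r=cv2.minAreaRect((P[:,:2]*1000).astype(np.float32)); print('console',r)
# round knob tops
k=(W[...,2]>.085)&(W[...,1]<-.15)&(W[...,1]>-.3)&(W[...,0]>.3)&(W[...,0]<.7)
n,l,s,c=cv2.connectedComponentsWithStats(k.astype(np.uint8))
for i in range(1,n):
    if s[i,4]>20:
        Q=W[l==i]; print(s[i],np.round(Q.mean(0)*1000,1),cv2.minAreaRect((Q[:,:2]*1000).astype(np.float32)))
for nm,uv,z in [('barnose line',[(350+357/12,255+292/12),(350+273/12,255+373/12)],.1),('mark',[(350+80/12,255+240/12),(350+157/12,255+250/12)],.06),('far corner',[(350+495/12,255+195/12),(350+440/12,255+145/12)],.1)]:
    print(nm,np.round(ray('top',np.array(uv)-.5+.04,z)*1000,1).tolist())
crop('m','top',345,165,415,305,'m3.png',5);
crop('m','side',320,100,400,190,'m4.png',7)
E
```

```text
brick 742 [0.60268389 0.01447193 0.13500568] ((603.2686157226562, 14.261861801147461), (50.973358154296875, 84.0523681640625), 84.23704528808594)
console ((495.34564208984375, -237.45733642578125), (117.41384887695312, 299.0100402832031), 83.86674499511719)
[379 188  17  16 206] [ 596.9 -248.5   93.3] ((596.5216064453125, -249.2850341796875), (40.919677734375, 37.987449645996094), 85.4234619140625)
[376 214  17  17 220] [ 530.  -240.8   93.1] ((530.6915283203125, -241.72366333007812), (39.584381103515625, 41.347938537597656), 6.252548694610596)
[374 242  17  17 221] [ 461.5 -233.8   93.2] ((461.1676940917969, -234.25149536132812), (39.53371810913086, 40.0059928894043), 75.9954833984375)
[370 268  21  19 170] [ 395.7 -227.1   98.7] ((395.64727783203125, -229.00958251953125), (16.7476749420166, 61.120914459228516), 42.108116149902344)
barnose line [[392.3, -226.4, 100.0], [375.9, -209.2, 100.0]]
mark [[399.9, -178.4, 60.0], [398.0, -194.7, 60.0]]
far corner [[412.0, -254.9, 100.0], [422.0, -243.6, 100.0]]
```

View pics/m3.png

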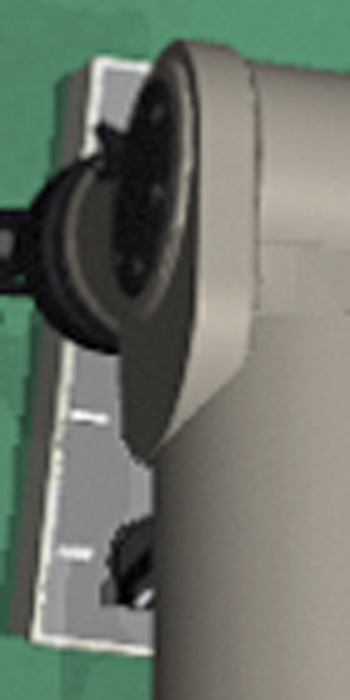

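View pics/m4.png

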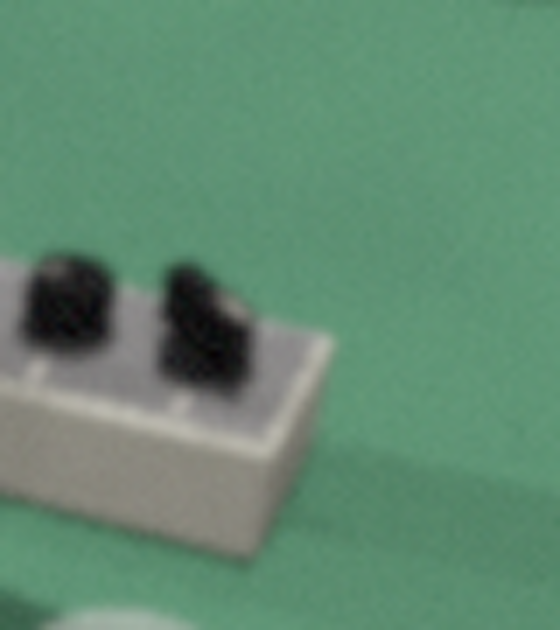

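The brick is at (0.603, 0.014), 2.7 mm from the gap's middle, and upright. Bar knob axis ≈ (0.3945, −0.2275). The nose points at about 133° and the mark lies at 83.8°, so the bar is at about −0.85 rad, which agrees with the given range. I'll rotate the tool from −97° to 42.5° while moving over the knob.

```bash
python3 -c "
from h import *
plan([.45,-.19,.24],-29);plan([.3945,-.2275,.22],42.5)"
```

```text
turn [  0.1   -0.2  -67.97] shift [6.21 6.53 0.82] len 9.0
turn [ 2.4000e-01 -1.2000e-01 -1.3947e+02] shift [10.59 11.59  2.84] len 16.0
```

Call:
step_arm([
  [0,0,-8,0.8,0.8,0,0.5],
  [0,0,-16,1.6,1.6,0,0.5],
  [0,0,-24,2.4,2.4,0,0.5],
  [0,0,-32,3.2,3.2,0,0.5],
  [0,0,-40,4,4.2,0,0.5],
  [0,0,-48,4.8,5.2,0,0.5],
  [0,0,-56,5.6,6,0,0.5],
  [0,0,-64,6.2,6.5,0,0.5],
])

```text
clock: 14.0
position: [0.45, -0.1901, 0.2489]
eef_rot: [[0.842, -0.539, 0.001], [-0.539, -0.842, -0.004], [0.003, 0.003, -1.0]]
force: [0.4, 0.9, -0.8]
finger_gap: 0.0425
```

```bash
python3 -c "
from h import *
st();plan([.3945,-.2275,.20],42.5)"
```

```text
clock 14.0
position [0.45, -0.1901, 0.2489]
eef_rot [[0.842, -0.5395, 0.0005], [-0.5395, -0.842, -0.0041], [0.0026, 0.0032, -1.0]]
force [0.3679, 0.8551, -0.8025]
finger_gap 0.0425
joints [0.6417, 0.0978, -0.3561, 1.8696, 0.0409, 1.179, -0.2982]
turn [ 2.500e-01 -1.000e-02 -7.515e+01] shift [-2.66  6.13  4.9 ] len 8.3
```

Call:
step_arm([
  [0,0,-8,-0.3,0.8,0,0.5],
  [0,0,-16,-0.6,1.6,0,0.5],
  [0,0,-24,-1,2.4,0,0.5],
  [0,0,-32,-1.4,3.2,0.5,0.5],
  [0,0,-40,-1.8,4,1.2,0.5],
  [0,0,-48,-2.2,5,2,0.5],
  [0,0,-56,-2.5,5.8,3,0.5],
  [0.2,0,-64,-2.7,6.1,4,0.5],
])

```text
clock: 14.8
position: [0.3942, -0.2272, 0.2094]
eef_rot: [[0.851, 0.525, 0.001], [0.525, -0.851, -0.001], [0.0, 0.002, -1.0]]
force: [-0.3, -0.0, 0.1]
finger_gap: 0.0429
```

```bash
python3 -c "
from h import *
shot('n');st();plan([.3945,-.2275,.14],42.5)
crop('n','side',310,80,400,190,'n1.png',6);crop('n','top',345,225,415,305,'n2.png',7)"
```

```text
clock 14.9
position [0.3933, -0.2267, 0.2084]
eef_rot [[0.8545, 0.5195, -0.0013], [0.5195, -0.8545, 0.0002], [-0.001, -0.0009, -1.0]]
force [-0.0627, -0.0493, 0.1453]
finger_gap 0.043
joints [0.7662, 0.0704, -0.3532, 1.9925, 0.0279, 1.0846, 0.9471]
turn [ -0.06   0.05 -11.2 ] shift [0.06 0.14 6.84] len 6.8
```

View pics/n1.png

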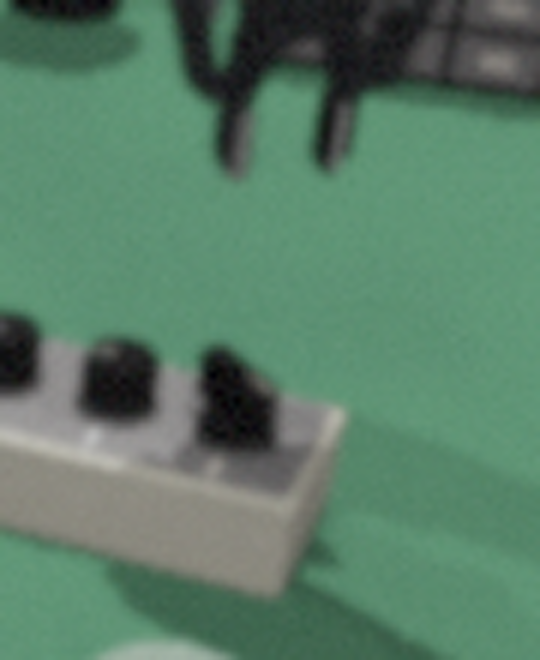

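View pics/n2.png

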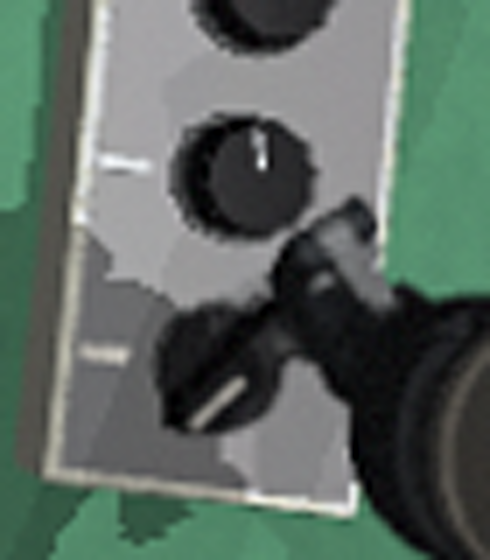

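```bash
python3 - <<'E'
from h import *
f=np.load('n_side.npz');W=f['W'];im=f['im'].astype(int)
m=(im.max(2)<85)&(abs(W[...,0]-.394)<.06)&(abs(W[...,1]+.227)<.06)&(W[...,2]>.15)
P=W[m]*1000; P=P[np.argsort(P[:,2])]
print('left(+x)',np.round(P[P[:,0]>397][:10]).tolist());print('right',np.round(P[P[:,0]<392][:10]).tolist())
p=arm.camera_params('side');R=np.array(p['orientation']);e=np.array(p['eye'])
for z in (.2,.215,.225):
  for r in (21.5,28):
    a=np.radians(31.3);o=np.array([np.cos(a),np.sin(a),0])*r/1000
    X=(np.array([[.3933,-.2267,z]]*2)+np.array([o,-o])-e)@R
    print(z,r,cv2.projectPoints(X,np.zeros(3),np.zeros(3),K(p),np.array(p['distortion']))[0].reshape(-1,2).round(1).tolist())
E
```

```text
left(+x) [[416.0, -206.0, 226.0], [413.0, -206.0, 227.0], [421.0, -212.0, 230.0], [414.0, -207.0, 230.0], [416.0, -201.0, 232.0], [410.0, -203.0, 232.0], [421.0, -211.0, 233.0], [414.0, -206.0, 233.0], [417.0, -203.0, 234.0], [415.0, -208.0, 235.0]]
right [[372.0, -232.0, 222.0], [373.0, -238.0, 223.0], [376.0, -242.0, 224.0], [377.0, -247.0, 225.0], [368.0, -227.0, 225.0], [369.0, -230.0, 227.0], [373.0, -235.0, 227.0], [370.0, -233.0, 229.0], [374.0, -243.0, 230.0], [373.0, -235.0, 231.0]]
0.2 21.5 [[347.9, 113.9], [361.1, 112.8]]
0.2 28 [[345.9, 114.1], [363.0, 112.6]]
0.215 21.5 [[348.5, 109.4], [361.8, 108.3]]
0.215 28 [[346.5, 109.6], [363.8, 108.1]]
0.225 21.5 [[349.0, 106.3], [362.3, 105.3]]
0.225 28 [[347.0, 106.5], [364.3, 105.1]]
```

Call:
step_arm([
  [0,0,-6,0,0.1,1,0.5],
  [0,0,-11,0.1,0.1,2,0.5],
  [0,0,-11.2,0.1,0.1,4,0.5],
  [0,0,-11.2,0.1,0.1,6,0.5],
  [0,0,-11.2,0.1,0.1,8,0.5],
  [0,0,-11.2,0.1,0.1,9.5,0.5],
  [0,0,-11.2,0.1,0.1,9.8,0.5],
  [0,0,-11.2,0.1,0.1,9.8,0.5],
])

```text
clock: 15.7
position: [0.3952, -0.2268, 0.1109]
eef_rot: [[0.738, 0.675, -0.001], [0.675, -0.738, 0.0], [-0.001, -0.001, -1.0]]
force: [-0.5, -0.1, 0.9]
finger_gap: 0.0429
```

```bash
python3 -c "
from h import *
shot('o');st();plan([.3945,-.2275,.07],42.5)
crop('o','side',310,80,400,190,'o1.png',6);crop('o','top',345,225,415,305,'o2.png',7)"
```

```text
clock 15.8
position [0.3957, -0.2273, 0.1116]
eef_rot [[0.7377, 0.6751, 0.0006], [0.6751, -0.7377, -0.0008], [-0.0001, 0.001, -1.0]]
force [-0.0706, -0.0056, -0.0303]
finger_gap 0.0425
joints [0.7537, 0.1952, -0.3619, 2.0983, 0.0913, 0.8617, 1.0798]
turn [ 0.06  0.01 -0.04] shift [-0.1  -0.07  4.16] len 4.2
```

View pics/o1.png

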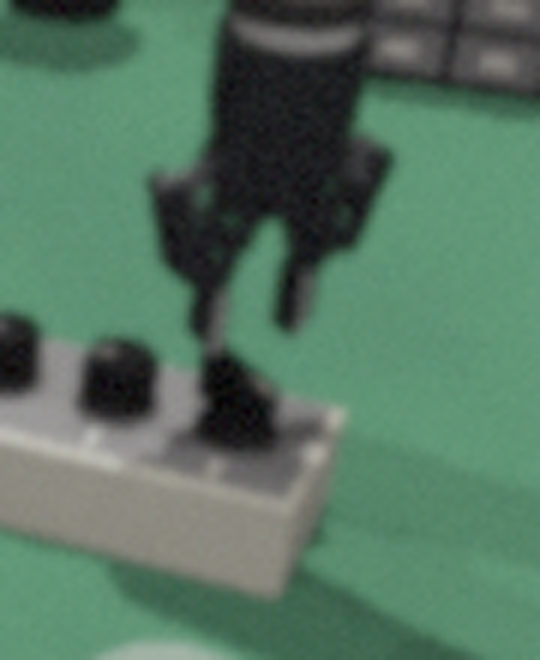

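View pics/o2.png

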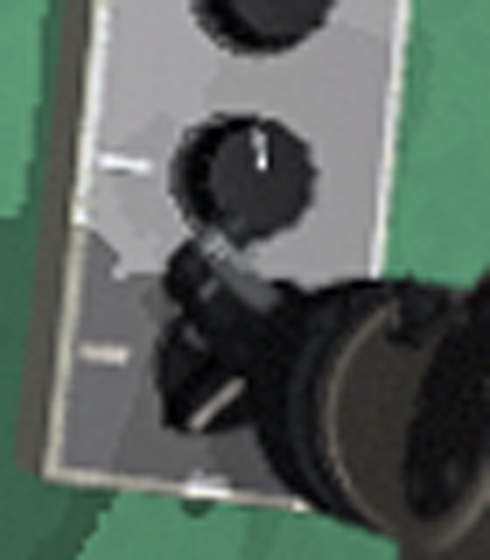

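```bash
python3 - <<'E'
from h import *
p=arm.camera_params('side');R=np.array(p['orientation']);e=np.array(p['eye'])
def pr(X): return cv2.projectPoints((np.atleast_2d(X)-e)@R,np.zeros(3),np.zeros(3),K(p),np.array(p['distortion']))[0].reshape(-1,2).round(1).tolist()
ax=np.array([.3945,-.2275])
d=np.array([np.cos(np.radians(132.8)),np.sin(np.radians(132.8))])
print('axis .07,.1',pr([[*ax,.07],[*ax,.1]]),'nose,back',pr([[*(ax+.03*d),.1],[*(ax-.032*d),.1]]))
print('round3 top',pr([[.4613,-.234,.094],[.4613,-.234,.064]]))
W=np.load('m_side.npz')['W']; m=(W[...,2]>.094)&(abs(W[...,0]-.394)<.04)&(abs(W[...,1]+.227)<.04)
P=W[m];print(m.sum(),P.mean(0),cv2.minAreaRect((P[:,:2]*1000).astype(np.float32)))
m=(W[...,2]>.088)&(abs(W[...,0]-.461)<.03)&(abs(W[...,1]+.234)<.03)
P=W[m];print('round3 side',m.sum(),P.mean(0),cv2.minAreaRect((P[:,:2]*1000).astype(np.float32)))
n=np.array([.7377,.6751]); t=np.array([.3957,-.2273])
for z in (.115,.12,.125): print(z,pr([[*(t+.026*n),z],[*(t-.026*n),z]]))
crop('m','side',330,115,370,155,'m6.png',14);crop('o','side',325,95,380,160,'o6.png',10)
E
```

```text
axis .07,.1 [[348.4, 149.6], [349.7, 141.6]] nose,back [[354.9, 146.0], [344.3, 137.0]]
round3 top [[329.5, 138.6], [328.5, 146.5]]
67 [ 0.39294266 -0.22588715  0.09919236] ((392.3701477050781, -228.09434509277344), (17.134227752685547, 64.4616928100586), 42.62971115112305)
round3 side 77 [ 0.45909536 -0.23035672  0.09340071] ((459.34478759765625, -231.7653350830078), (39.283138275146484, 39.258338928222656), 81.38578796386719)
0.115 [[343.0, 139.0], [356.8, 136.0]]
0.12 [[343.2, 137.6], [357.0, 134.6]]
0.125 [[343.4, 136.2], [357.3, 133.2]]
```

View pics/m6.png

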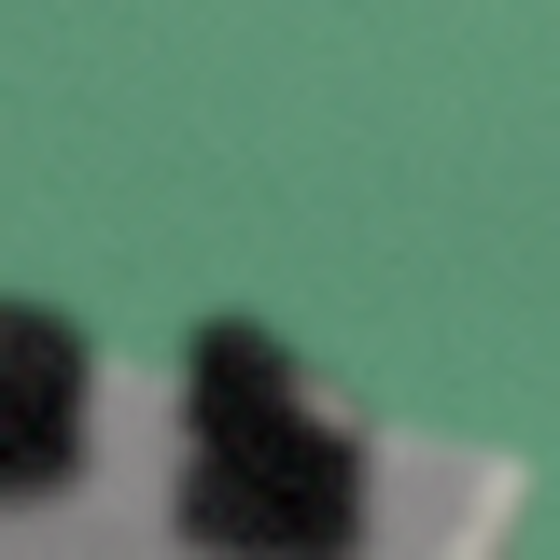

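View pics/o6.png

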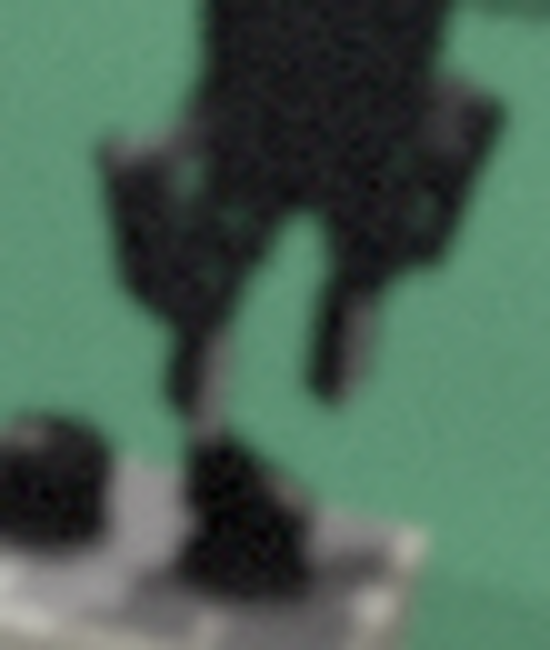

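The fingers straddle the bar with several mm to spare on each side. I'll go down and close on it.

Call:
step_arm([
  [0,0,0,0,0,1,0.5],
  [0,0,0,0,0,2,0.5],
  [0,0,0,0,0,3,0.5],
  [0,0,0,0,0,3.6,0.5],
  [0,0,0,0,0,4,0.5],
  [0,0,0,0,0,4.1,0.5],
  [0,0,0,0,0,4.1,0.5],
  [0,0,0,0,0,4.1,0.5],
], force=20)

```text
clock: 16.6
position: [0.3959, -0.2274, 0.0708]
eef_rot: [[0.738, 0.675, 0.001], [0.675, -0.738, -0.001], [0.0, 0.002, -1.0]]
force: [-0.3, 0.1, 0.6]
finger_gap: 0.0424
```

```bash
python3 -c "
from h import *
shot('p');st()
crop('p','side',325,95,380,160,'p1.png',10)"
```

```text
clock 16.7
position [0.396, -0.2274, 0.0709]
eef_rot [[0.7378, 0.6751, 0.0012], [0.6751, -0.7378, -0.0012], [0.0001, 0.0017, -1.0]]
force [0.6098, 0.2919, -1.0806]
finger_gap 0.0429
joints [0.739, 0.2594, -0.3528, 2.1328, 0.1289, 0.7673, 1.0452]
```

View pics/p1.png

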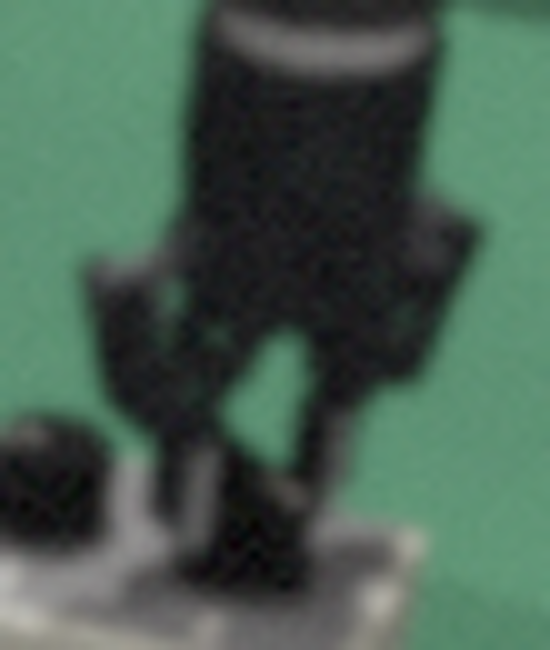

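Call:
step_arm([
  [0,0,0,0,0,0,0.35],
  [0,0,0,0,0,0,0.3],
  [0,0,0,0,0,0,0.25],
  [0,0,0,0,0,0,0.2],
  [0,0,0,0,0,0,0.1],
  [0,0,0,0,0,0,0.1],
  [0,0,0,0,0,0,0.1],
  [0,0,0,0,0,0,0.1],
], force=20)

```text
clock: 17.5
position: [0.394, -0.2292, 0.0711]
eef_rot: [[0.739, 0.674, -0.002], [0.674, -0.739, -0.003], [-0.004, 0.001, -1.0]]
force: [-4.9, -3.6, 5.6]
finger_gap: 0.0153
```

```bash
python3 -c "
from h import *
shot('q');st()
s=arm.sense();print(np.array(s['eef_rot']).T@np.array(s['force']))
crop('q','side',325,95,380,160,'q1.png',10);crop('q','top',345,225,415,305,'q2.png',7)"
```

```text
clock 17.6
position [0.394, -0.2291, 0.0711]
eef_rot [[0.7385, 0.6742, -0.002], [0.6742, -0.7385, -0.003], [-0.0035, 0.0008, -1.0]]
force [-4.7788, -3.5341, 5.637]
finger_gap 0.0154
joints [0.7399, 0.2586, -0.3504, 2.1331, 0.1315, 0.77, 1.0453]
[-5.93188225 -0.60722219 -5.61661636]
```

View pics/q1.png

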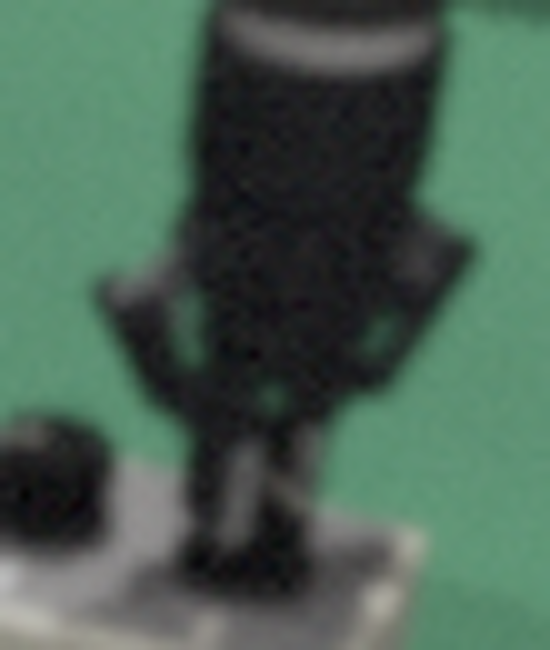

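View pics/q2.png

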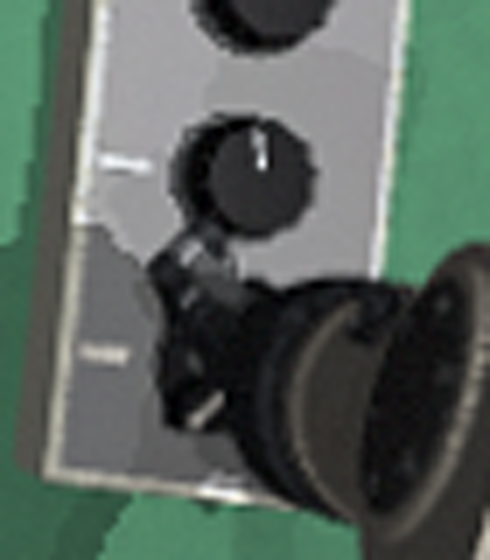

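Gripped at 15.4 mm. The tips press lightly on the skirt (5.6 N), so I'll raise slightly and turn clockwise (seen from above) in two stages.

Call:
step_arm([
  [0,0,0,0,0,-0.2,0.1],
  [0,0,5,0,0,-0.2,0.1],
  [0,0,11,0,0,-0.2,0.1],
  [0,0,17,0,0,-0.2,0.1],
  [0,0,23,0,0,-0.2,0.1],
  [0,0,28,0,0,-0.2,0.1],
  [0,0,32,0,0,-0.2,0.1],
  [0,0,32,0,0,-0.2,0.1],
], force=40)

```text
clock: 18.4
position: [0.3938, -0.2293, 0.0713]
eef_rot: [[0.984, 0.179, -0.002], [0.179, -0.984, -0.003], [-0.002, 0.003, -1.0]]
force: [3.4, -3.5, -16.2]
finger_gap: 0.0152
```

```bash
python3 -c "
from h import *
shot('r');st()
s=arm.sense();print(np.array(s['eef_rot']).T@np.array(s['force']),s['wrist_torque'])
plan(s['position'],-6.2)
crop('r','side',325,95,380,160,'r1.png',10);crop('r','top',345,225,415,305,'r2.png',7)"
```

```text
clock 18.5
position [0.3937, -0.2293, 0.0713]
eef_rot [[0.9836, 0.1802, -0.0018], [0.1802, -0.9836, -0.0028], [-0.0023, 0.0024, -1.0]]
force [4.0248, -4.2537, -15.9358]
finger_gap 0.0153
joints [0.657, 0.2514, -0.2555, 2.1355, 0.0956, 0.7653, 0.5213]
[ 3.22914718  4.87058037 15.94029857] [-0.75296685 -0.92474561 -0.05878818]
turn [ 0.16  0.11 16.58] shift [0. 0. 0.] len 0.0
```

View pics/r1.png

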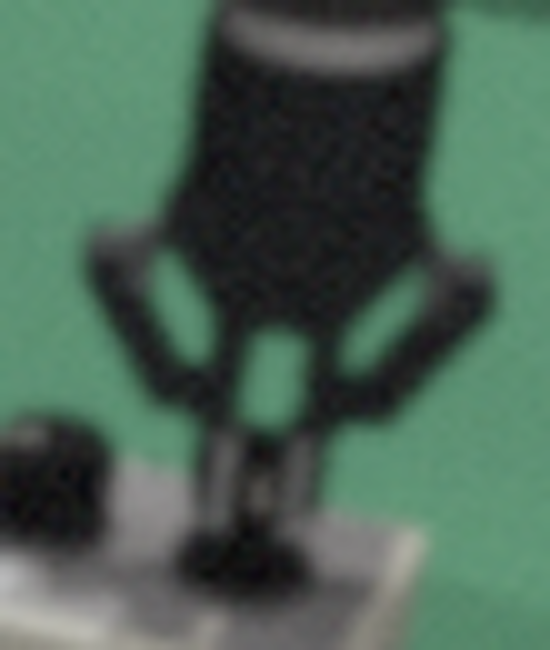

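View pics/r2.png

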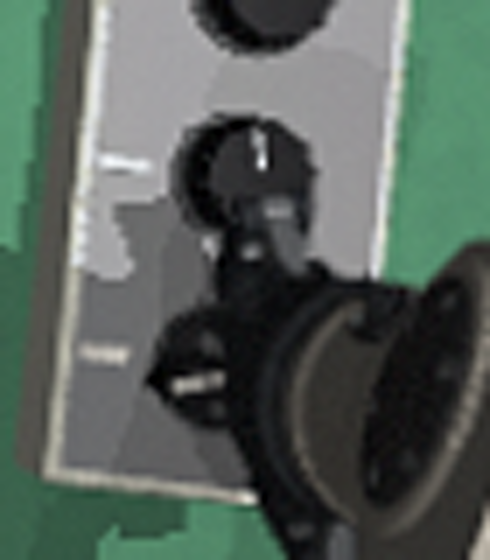

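The white line now lies about 16° short of the mark's direction, which matches the tool's 16.6°. I'll finish the turn with no z shift.

Call:
step_arm([
  [0,0,2,0,0,0,0.1],
  [0,0,6,0,0,0,0.1],
  [0,0,10,0,0,0,0.1],
  [0,0,14,0,0,0,0.1],
  [0,0,16.6,0,0,0,0.1],
  [0,0,16.6,0,0,0,0.1],
  [0,0,16.6,0,0,0,0.1],
  [0,0,16.6,0,0,0,0.1],
])

```text
clock: 19.3
position: [0.3937, -0.2294, 0.0712]
eef_rot: [[0.994, -0.108, -0.002], [-0.108, -0.994, -0.003], [-0.002, 0.003, -1.0]]
force: [-0.3, -0.7, -3.1]
finger_gap: 0.0149
```

```bash
python3 -c "
from h import *
shot('s');st()
s=arm.sense();print(np.array(s['eef_rot']).T@np.array(s['force']),s['wrist_torque'])
plan(s['position'],-6.2)
crop('s','side',325,95,380,160,'s1.png',10);crop('s','top',345,225,415,305,'s2.png',7)"
```

```text
clock 19.4
position [0.3937, -0.2293, 0.0712]
eef_rot [[0.9942, -0.108, -0.0018], [-0.108, -0.9941, -0.0028], [-0.0015, 0.003, -1.0]]
force [0.3587, -1.8214, -3.7024]
finger_gap 0.0152
joints [0.6143, 0.2491, -0.207, 2.1367, 0.0782, 0.7629, 0.2487]
[0.55868809 1.7609921  3.70682691] [-0.32085941 -0.1088353  -0.00106045]
turn [0.17 0.08 0.  ] shift [0. 0. 0.] len 0.0
```

View pics/s1.png

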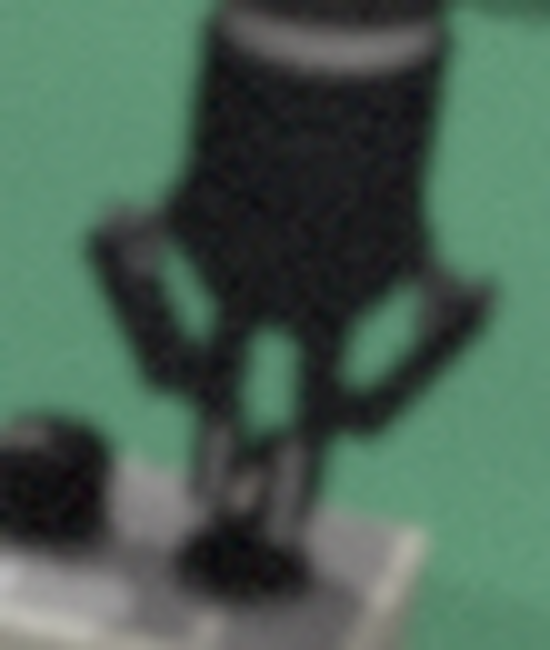

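View pics/s2.png

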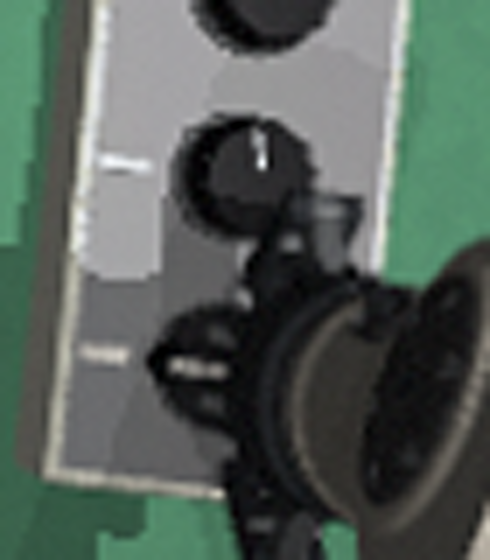

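The nose points at the mark. I'll open only partway (34 mm, clear of the neighbouring knob) and lift straight up.

Call:
step_arm([
  [0,0,0,0,0,0,0.38],
  [0,0,0,0,0,0,0.38],
  [0,0,0,0,0,0,0.38],
  [0,0,0,0,0,-1,0.38],
  [0,0,0,0,0,-3,0.38],
  [0,0,0,0,0,-6,0.38],
  [0,0,0,0,0,-10,0.38],
  [0,0,0,0,0,-14,0.38],
])

```text
clock: 20.2
position: [0.3937, -0.2286, 0.2133]
eef_rot: [[0.994, -0.108, -0.002], [-0.108, -0.994, -0.003], [-0.001, 0.003, -1.0]]
force: [1.1, -0.2, -0.2]
finger_gap: 0.0323
```

```bash
python3 -c "
from h import *
st();plan([.33,-.42,.24],-6.2)"
```

```text
clock 20.2
position [0.3937, -0.2286, 0.2133]
eef_rot [[0.9942, -0.1076, -0.0016], [-0.1076, -0.9942, -0.0027], [-0.0013, 0.0029, -1.0]]
force [1.1158, -0.1669, -0.1794]
finger_gap 0.0323
joints [0.6343, 0.0622, -0.2133, 1.9874, 0.0183, 1.0938, 0.3051]
turn [0.16 0.07 0.02] shift [-4.28 19.73 -2.61] len 20.4
```

Call:
step_arm([
  [0,0,0,-0.5,2.5,-1,0.38],
  [0,0,0,-1,5,-2,0.38],
  [0,0,0,-1.5,8,-2.6,0.38],
  [0,0,0,-2,11,-2.6,0.38],
  [0,0,0,-3,14,-2.6,0.38],
  [0,0,0,-3.5,17,-2.6,0.38],
  [0,0,0,-4.3,19.7,-2.6,0.38],
  [0,0,0,-4.3,19.7,-2.6,0.38],
])

```text
clock: 21.0
position: [0.327, -0.4236, 0.2407]
eef_rot: [[0.993, -0.114, -0.002], [-0.114, -0.993, -0.005], [-0.002, 0.005, -1.0]]
force: [-0.6, -0.5, -0.3]
finger_gap: 0.0326
```

```bash
python3 - <<'E'
from h import *
shot('t');st()
crop('t','top',345,165,415,305,'t2.png',5)
W=np.load('t_top.npz')['W'];k=(W[...,2]>.085)&(W[...,2]<.11)&(W[...,1]<-.15)&(W[...,1]>-.3)&(W[...,0]>.3)&(W[...,0]<.7)
n,l,s,c=cv2.connectedComponentsWithStats(k.astype(np.uint8))
for i in range(1,n):
    if s[i,4]>20:
        Q=W[l==i]; print(np.round(Q.mean(0)*1000,1),cv2.minAreaRect((Q[:,:2]*1000).astype(np.float32)))
m=(abs(W[...,2]-.135)<.006)&(abs(W[...,0]-.6)<.06)&(abs(W[...,1]-.012)<.05)
P=W[m]; print('brick',m.sum(),P.mean(0),cv2.minAreaRect((P[:,:2]*1000).astype(np.float32)))
E
```

```text
clock 21.1
position [0.3297, -0.4197, 0.2404]
eef_rot [[0.9941, -0.1087, -0.001], [-0.1087, -0.9941, -0.0023], [-0.0007, 0.0024, -1.0]]
force [0.1806, 0.1403, -0.0249]
finger_gap 0.0325
joints [0.8581, 0.1775, -0.0399, 1.7918, 0.0102, 1.1714, 0.706]
[ 596.7 -248.2   93.2] ((596.1939697265625, -249.37428283691406), (41.61863327026367, 37.2724494934082), 77.32728576660156)
[ 529.9 -240.9   93.1] ((531.2561645507812, -240.9272003173828), (39.55168914794922, 40.122169494628906), 89.00614166259766)
[ 461.7 -233.5   93.1] ((461.767822265625, -234.4148406982422), (40.660804748535156, 39.73145294189453), 85.90145874023438)
[ 394.9 -229.2   99.4] ((395.482421875, -228.58409118652344), (61.43609619140625, 16.050416946411133), 82.81633758544922)
brick 741 [0.60256234 0.01439247 0.13481426] ((603.3270874023438, 14.260751724243164), (51.003299713134766, 84.0633544921875), 84.43086242675781)
```

View pics/t2.png

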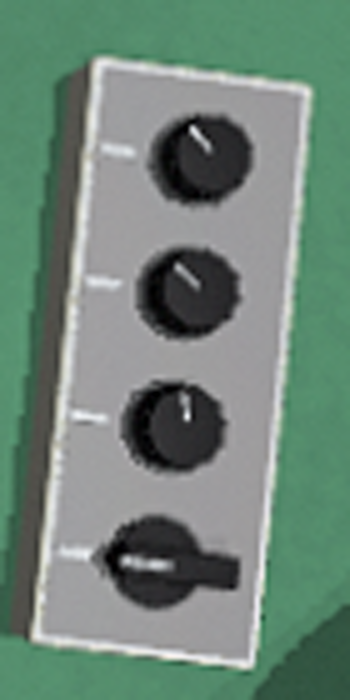

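View pics/t_top.png

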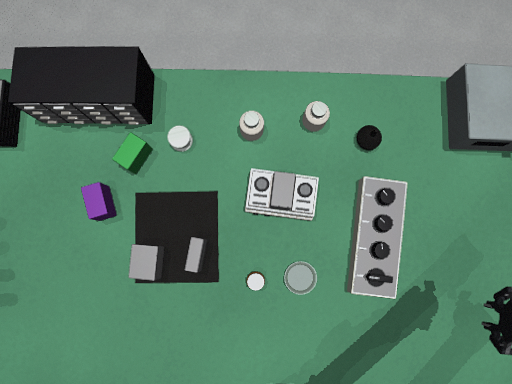

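The bar's long axis is at 82.8° against the mark direction of 83.8°, about 0.02 rad off. The round knobs' pointers and the bystanders are unchanged, and the brick stands at (0.603, 0.014). The arm is clear, so I'm handing in.

```bash
python3 -c "
from workcell import arm
print(arm.hand_in())"
```

```text
the job is handed in; nothing more can be done
None
```

I put the middle-thickness foam brick in the tray's empty middle place, turned the bar knob to its white mark, and handed the job in at about 21 s.

**Last checks (top view):**
- **Brick:** it stands upright on the tray floor, its top at 135 mm. It is about 3 mm from the middle of the place and square within about 1°.
- **Modules:** both look undisturbed in the last picture. I did not re-measure their positions.
- **Bar knob:** its long axis is at 82.8° and the mark at 83.8°, so it is about 0.02 rad off.
- **Everything else:** the round knobs' centres read the same as at the start and their pointer lines look unchanged. The bystanders and the other two bricks look unmoved, and the arm stands clear.

**What went wrong or disagreed:**
- **First grasp:** my first grasp failed because the fingers closed on top of the brick, pressing with about 9.5 N. The cameras showed the real fingertips about 30 mm higher than the interface text implies. I re-gripped deeper; the brick had not moved.
- **Turning the knob:** the fingertips pressed lightly on the knob's skirt, about 6 N. While I eased them off during the turn, an upward pull of about 16 N built up, which was gone by the end.
- **Side camera:** it read about 2 mm off the top camera, within the stated calibration.

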